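# Clear down the T-slotted fixture plate

## Task

Clear down the fixture plate for the next batch: take the yellow saddle clamps off the plate and hang each one astride the tool bar, and use the red-handled T-slot cleaner, entered at a slot's pocket, to push all the stray nuts, slugs and washers along the slots and out of the open end into the blue scrap bin. Then hang the cleaner back on the bar by its hook, and leave the other things on the bench where they are.

Things in the scene. Friction and masses are not known exactly. Their poses are not given: they have to be found in the camera images.
- plate: Fixture plate on risers, fixed. Origin on the bench under its middle; x across it, y along its two T-slots (centre lines x = -35 and +35 mm), z up. 200 mm wide, from y = -200 to 180, top face at z = 108. Slots: floor z = 78, T cavity 30 wide and 12 high, neck 18 wide up to the top; open at the y = -200 end (robot's right), closed by a wall at y = 151.
- rail: Tool bar behind the plate as the robot sees it, fixed: a round steel bar 18 mm thick along its y, axis at z = 200 mm, on two 20 mm square posts at y = -195 and +195 mm that reach z = 214 mm. Origin on the bench under the middle of the bar; x points away from the robot.
- bar (a point): Middle of the bar's axis, 200 mm above the bench; same axes as rail.
- bin: Blue scrap bin, fixed, its edge tucked under the plate's open end, below both slot mouths. 170 mm (x) by 130 mm (y), 54 mm high, walls 4 mm. Origin: centre of its underside.
- pocket0 (a point): Entry pocket of slot 0, the slot near the robot (x = -35 mm): the point is on the slot floor in the pocket's middle, 30 mm below the plate's top. The pocket is 36 mm (x) by 36 mm (y), open from above; the slot's lips begin 18 mm from here towards -y. Axes as the plate.
- mouth0 (a point): Open end of slot 0: the point is on the slot floor at the end face of the plate, 333 mm from the pocket's middle. Axes as the plate.
- pocket1 (a point): Entry pocket of slot 1, the slot farther off (x = +35 mm): the point is on the slot floor in the pocket's middle, 30 mm below the plate's top. The pocket is 36 mm (x) by 36 mm (y), open from above; the slot's lips begin 18 mm from here towards -y. Axes as the plate.
- mouth1 (a point): Open end of slot 1: the point is on the slot floor at the end face of the plate, 333 mm from the pocket's middle. Axes as the plate.
- saddle0_mid (a point): Yellow hat-section saddle clamp 0 (may be absent), 0.2 kg; point half-way up in its middle. Stands upright on the plate, 50 mm high, 40 wide (its y), z up. Web on top 46 long (x), 5 thick; legs 5 thick, outer faces x = -23 and +23, 36 clear between; feet flare out to x = -45 and +45. Hung, the web's underside rests on the bar, a leg on each side.
- saddle1_mid (a point): Yellow hat-section saddle clamp 1 (may be absent), 0.2 kg; point half-way up in its middle. Stands upright on the plate, 50 mm high, 40 wide (its y), z up. Web on top 46 long (x), 5 thick; legs 5 thick, outer faces x = -23 and +23, 36 clear between; feet flare out to x = -45 and +45. Hung, the web's underside rests on the bar, a leg on each side.
- saddle2_mid (a point): Yellow hat-section saddle clamp 2 (may be absent), 0.2 kg; point half-way up in its middle. Stands upright on the plate, 50 mm high, 40 wide (its y), z up. Web on top 46 long (x), 5 thick; legs 5 thick, outer faces x = -23 and +23, 36 clear between; feet flare out to x = -45 and +45. Hung, the web's underside rests on the bar, a leg on each side.
- cleaner_hook (a point): T-slot cleaner, 0.3 kg, red hook of bar 20 wide (y); point: centre of its top web (52 long in x, 8 thick), 110 mm above the head's underside; z up. Back at x = -26 to -18 runs down 66 to a cross-piece (top face 58 below the point) leading to the shank at x = 0. Lip at x = 18 to 26 ends 22 below. The hook opens to +x, between lip and cross-piece. Starts hung on the bar.
- cleaner_head (a point): Centre of the cleaner's steel T head: 24 mm across (x), 28 mm long (y), 7 mm high, upright corners rounded 5 mm, 106.5 mm below the web's centre. It fits the T cavity and goes in or out only at an entry pocket or at the slot's open end. The shank above it is 8 mm (x) by 20 mm (y). It may swing on the bar, so see that it is upright before it enters, and held firmly.
- scrap0_c (a point): Scrap 0 (may be absent): thin brass hex nut, 25 mm across, 8 mm thick; its centre. It starts down in the T cavity of one of the slots, between y = -90 and +90 mm of the plate, lying on the slot floor under the lips.
- scrap1_c (a point): Scrap 1 (may be absent): copper slug punched from busbar, a disc 25 mm across, 6 mm thick; its centre. It starts down in the T cavity of one of the slots, between y = -90 and +90 mm of the plate, lying on the slot floor under the lips.
- scrap2_c (a point): Scrap 2 (may be absent): thick brass washer, 25 mm across, 6 mm thick; its centre. It starts down in the T cavity of one of the slots, between y = -90 and +90 mm of the plate, lying on the slot floor under the lips.
- scrap3_c (a point): Scrap 3 (may be absent): thin brass hex nut, 25 mm across, 8 mm thick; its centre. It starts down in the T cavity of one of the slots, between y = -90 and +90 mm of the plate, lying on the slot floor under the lips.
- scrap4_c (a point): Scrap 4 (may be absent): copper slug punched from busbar, a disc 25 mm across, 6 mm thick; its centre. It starts down in the T cavity of one of the slots, between y = -90 and +90 mm of the plate, lying on the slot floor under the lips.
- scrap5_c (a point): Scrap 5 (may be absent): thin brass hex nut, 25 mm across, 8 mm thick; its centre. It starts down in the T cavity of one of the slots, between y = -90 and +90 mm of the plate, lying on the slot floor under the lips.
- breaker0: White single-pole breaker module, 70 x 18 x 90 mm, standing upright on the bench; not part of the job. Origin: centre of its underside.
- breaker1: Another such breaker module. Origin: centre of its underside.
- tape: Roll of blue tape lying flat, 96 mm across, 19 mm high. Origin: centre of its underside.
- driver: Black cordless screwdriver lying on its side, about 190 by 150 mm, 48 mm high. Origin: under the rear end of its motor housing.
- dinrail: Offcut of DIN rail, 160 x 35 x 8 mm, lying flat. Origin: centre of its underside.
Not all that is in view belongs to the job. Leave any turquoise look-alike of the part that bears cleaner_hook alone.

How it is judged (in metres and radians):
On the way, in this order (a step that is already met when the one before it is completed fails the run):
1. the cleaner's head is down in the T cavity of a slot, under its lips ((x of cleaner_head in the frame of plate between -0.041 and -0.029 m or x of cleaner_head in the frame of plate between 0.029 and 0.041 m) and y of cleaner_head in the frame of plate between -0.19 and 0.1 m and z of cleaner_head in the frame of plate between 0.078 and 0.09 m), for 0.2 s.
2. all the scrap is in the blue bin (x of scrap0_c in the frame of bin between -0.083 and 0.083 m and y of scrap0_c in the frame of bin between -0.063 and 0.063 m and z of scrap0_c in the frame of bin between 0 and 0.05 m and x of scrap1_c in the frame of bin between -0.083 and 0.083 m and y of scrap1_c in the frame of bin between -0.063 and 0.063 m and z of scrap1_c in the frame of bin between 0 and 0.05 m and x of scrap2_c in the frame of bin between -0.083 and 0.083 m and y of scrap2_c in the frame of bin between -0.063 and 0.063 m and z of scrap2_c in the frame of bin between 0 and 0.05 m and x of scrap3_c in the frame of bin between -0.083 and 0.083 m and y of scrap3_c in the frame of bin between -0.063 and 0.063 m and z of scrap3_c in the frame of bin between 0 and 0.05 m and x of scrap4_c in the frame of bin between -0.083 and 0.083 m and y of scrap4_c in the frame of bin between -0.063 and 0.063 m and z of scrap4_c in the frame of bin between 0 and 0.05 m and x of scrap5_c in the frame of bin between -0.083 and 0.083 m and y of scrap5_c in the frame of bin between -0.063 and 0.063 m and z of scrap5_c in the frame of bin between 0 and 0.05 m), for 0.2 s.
At the end, for the whole second after the job is handed in: All scrap lies in the bin. Each saddle is astride the bar: middle within 20 mm of the bar line, 3 to 22 mm below its axis. Cleaner hung by its hook: web centre within 20 mm of the bar line, 6 to 22 mm above its axis. All between the posts, at rest; tilt under 0.7 rad (saddles), 0.4 (cleaner) (all of step 2 and x of saddle0_mid in the frame of bar between -0.02 and 0.02 m and y of saddle0_mid in the frame of bar between -0.18 and 0.18 m and z of saddle0_mid in the frame of bar between -0.022 and -0.003 m and angle between each of saddle0_mid, saddle1_mid, saddle2_mid's own z axis and vertical below 0.7 rad and x of saddle1_mid in the frame of bar between -0.02 and 0.02 m and y of saddle1_mid in the frame of bar between -0.18 and 0.18 m and z of saddle1_mid in the frame of bar between -0.022 and -0.003 m and x of saddle2_mid in the frame of bar between -0.02 and 0.02 m and y of saddle2_mid in the frame of bar between -0.18 and 0.18 m and z of saddle2_mid in the frame of bar between -0.022 and -0.003 m and x of cleaner_hook in the frame of bar between -0.02 and 0.02 m and y of cleaner_hook in the frame of bar between -0.18 and 0.18 m and z of cleaner_hook in the frame of bar between 0.006 and 0.022 m and angle between cleaner_hook's own z axis and vertical below 0.4 rad and linear speed of each of cleaner, saddle0, saddle1, saddle2 below 0.03 m/s); the robot touches nothing.
It fails at once if the first loose breaker is pushed or knocked more than 30 mm (distance of breaker0 from where it was at the start of the episode above 0.03 m).
It fails at once if the second loose breaker is pushed or knocked more than 30 mm (distance of breaker1 from where it was at the start of the episode above 0.03 m).
It fails at once if the roll of tape is pushed or knocked more than 30 mm (distance of tape from where it was at the start of the episode above 0.03 m).
It fails at once if the cordless screwdriver is pushed or knocked more than 30 mm (distance of driver from where it was at the start of the episode above 0.03 m).
It fails at once if the piece of DIN rail is pushed or knocked more than 30 mm (distance of dinrail from where it was at the start of the episode above 0.03 m).
Of saddle0, saddle1, saddle2 only 2 to 3 are there at a start; the rules pass over those that are not, and their reading is None.
Of scrap0, scrap1, scrap2, scrap3, scrap4, scrap5 only 3 to 5 are there at a start; the rules pass over those that are not, and their reading is None.
At some moment in a run one of saddle0, saddle1, saddle2 may be knocked a few centimetres aside while the robot is not near it.
It also fails if it takes over 208 s, if anything falls off the work surface, if the arm or the gripper's body presses on something with over 40 N, if the wrist force passes 120 N, or if a joint passes its speed limit or range.

## Robot

A 7-joint arm with a two-finger parallel gripper is mounted at the origin on the work surface. World frame = base frame: x ahead of the robot, y to its left, z up, the work surface at z = 0. Lengths are in mm, angles in degrees, forces in N, time in s.
With the tool pointing down it reaches from about 350 to 900 mm from the base axis. Payload 8.1 kg.
Tool frame: the origin (TCP) lies at the very end of the fingers, on their centre line; the grasp point (between the pads) lies 19 mm behind it (env.pinch_z is the distance from the TCP to the grasp point, in mm); z points along the fingers, y is the direction in which the jaws open and shut (so a half turn about z gives the same grasp; the last joint's range is limited). The gripper opens to 92 mm and grips with 3 to 60 N. Pads are 19 mm wide; open, the fingers measure 130 mm over their backs; the gripper's body (75 mm by 190 mm) begins 47 mm behind the grasp point.
Start: joints at [69.179, 24.895, 1.432, 90.138, -0.665, 64.973, -4.303], TCP at [161.134, -603.885, 226.742] pointing down, gripper open.
Joint ranges: [-149.89, 149.89], [-25.12, 119.58], [-72.63, 75.52], [4.76, 147.25], [-75.54, 255.54], [6.69, 114.76], [-157.13, 157.13]. Speed limits (degrees/s): [127.2, 127.2, 172.46, 172.46, 180, 180, 180].

## Interface

Orientations are given as a 3x3 rotation matrix whose columns are the frame's x, y, z axes.
In Python, from cell import env, imaging gives the robot as it stands.
- The arm moves only by the tool step_arm, never from a script. Its arguments are lists of equal length, an entry for each row: "claw": the closure in counts, from 0 (fully open) to 255 (shut); "slide": the shift along the tool's x, y, z in m, a list of three; "turn": the turn about the tool's z in degrees. A call has 1 to 20 rows; each row is the pose to reach, as a shift and turn from the pose measured when the call began, along the tool's axes at that moment; what a row does not reach only later rows make up. A row lasts 1/8 s, in which the tool goes at most 62.5 mm and 10.7 degrees, less where a joint would pass 70% of its speed; a pose out of reach is approached as far as the arm can. A call with a gripper value outside its range is refused whole. The fingers move at their own pace and stop on an object; the grip force is fixed at half the most. Time passes only in rows, so rows that repeat a pose let the fingers close. It gives the time, the measured TCP pose, the force and the opening at its end, in the units of the state.
- env.get_state(): the state, without advancing time (a new reading comes with each control period).
- imaging.grab_frame(name): name is "side" or "top"; returns (picture, depth): 420x560x3 uint8, red, green, blue; 420x560 float32, mm along the optical axis (not along the pixel's ray), 0 where there is no reading.
- imaging.calibration(name): a dict with "fx", "fy", "cx", "cy" (pixels), "T" (4x4, takes a point from camera to world coordinates). Camera axes: x right, y down, z forward; pixel columns grow to the right and rows downward; lengths in mm; the calibration is good to about 2 mm. A picture is of the moment at which its call begins. calibration takes no time and is no camera call.
- env.finish_job(): hands the job in, once; it reports no verdict.
The state is a dict: "time": time; "qpos": joint angles; "qd": joint speeds; "joint_efforts": joint torques, N m; "tool_pos": TCP position; "tool_rot": TCP orientation; "ft_force": force on the tool from outside, world axes, zero at the start; "torque": the same for the moment, N m; "opening": opening from 0.0 (shut) to 1.0 (fully open).
Only numpy, scipy, OpenCV 4.12 (cv2) and the standard library are available. Lean on these libraries where they do the work, as an engineer would, in place of code of your own. Each camera call takes 0.05 s, during which the arm holds its last target. There are 200 camera calls.

## Working session

There is one attempt and no reset: what is moved stays moved. The work goes in short steps, Python scripts to look and compute and a tool call to move; the robot and the scene stay as the last step left them, time stands still between calls to the robot, and variables do not carry over. Pictures are saved under pics/ and viewed, about 12 in all and at most 16, crops included, and the job is handed in when it is done.

Besides the shell and the picture viewer there is one more tool, called after "Call:" in YAML: its name, and indented under it one key for each argument. step_arm: Moves the arm, as the interface text tells. Its arguments: {"type":"object","properties":{"claw":{"type":"array"},"slide":{"type":"array"},"turn":{"type":"array"}},"required":["claw","slide","turn"]}

```bash
ls; mkdir -p pics; python3 - <<'E'
from cell import env, imaging
import cv2,numpy as np
for n in("top","side"):
    p,d=imaging.grab_frame(n); c=imaging.calibration(n); print(n,{k:np.round(v,3).tolist() for k,v in c.items()})
    cv2.imwrite(f"pics/{n}0.png",p[:,:,::-1]); np.save(f"pics/{n}0.npy",d)
s=env.get_state(); print({k:np.round(v,3).tolist() for k,v in s.items()}, env.pinch_z)
E
```

```text
pics
top {'fx': 431.261, 'fy': 431.261, 'cx': 279.24, 'cy': 206.506, 'T': [[-0.026, -0.992, 0.121, 336.163], [-1.0, 0.026, 0.001, -11.335], [-0.004, -0.121, -0.993, 1570.413], [0.0, 0.0, 0.0, 1.0]]}
side {'fx': 396.884, 'fy': 396.884, 'cx': 275.247, 'cy': 214.197, 'T': [[-0.98, -0.106, 0.165, 345.571], [-0.196, 0.506, -0.84, 890.558], [0.006, -0.856, -0.517, 690.809], [0.0, 0.0, 0.0, 1.0]]}
{'time': 0.1, 'qpos': [69.178, 24.932, 1.431, 90.184, -0.665, 64.973, -4.304], 'qd': [0.056, -0.107, -0.035, -0.157, 0.06, -0.052, 0.016], 'joint_efforts': [0.002, -66.913, 0.988, -31.515, -0.06, 0.037, -0.0], 'tool_pos': [160.988, -603.433, 226.029], 'tool_rot': [[0.966, 0.258, -0.0], [0.258, -0.966, 0.001], [-0.0, -0.001, -1.0]], 'ft_force': [-0.658, 0.21, 0.196], 'torque': [0.006, -0.005, -0.031], 'opening': 0.997} 18.8
```

View pics/top0.png

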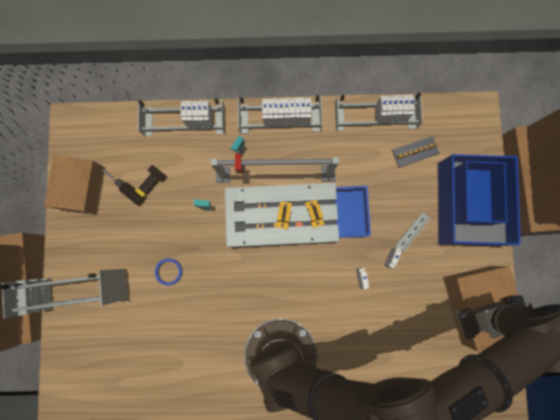

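View pics/side0.png

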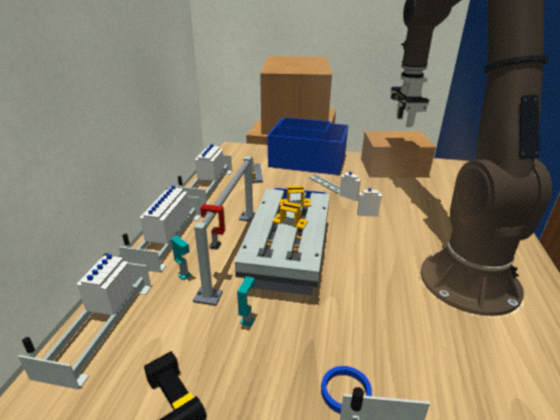

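```bash
cat > h.py <<'E'
from cell import env, imaging
import cv2,numpy as np
np.set_printoptions(precision=1,suppress=True)
def cal(n):
    c=imaging.calibration(n); return c,np.array(c["T"])
def cloud(n,d):
    c,T=cal(n); v,u=np.mgrid[0:420,0:560]
    P=np.stack([(u-c["cx"])/c["fx"]*d,(v-c["cy"])/c["fy"]*d,d],-1)@T[:3,:3].T+T[:3,3]
    P[d<=0]=np.nan; return P
def ray(n,u,v,z):
    c,T=cal(n); r=T[:3,:3]@np.array([(u-c["cx"])/c["fx"],(v-c["cy"])/c["fy"],1]); o=T[:3,3]
    return o+r*(z-o[2])/r[2]
def proj(n,p):
    c,T=cal(n); q=T[:3,:3].T@(np.array(p)-T[:3,3]); return np.array([c["fx"]*q[0]/q[2]+c["cx"],c["fy"]*q[1]/q[2]+c["cy"]])
def grab(n,tag=None):
    p,d=imaging.grab_frame(n)
    if tag: cv2.imwrite(f"pics/{tag}.png",p[:,:,::-1])
    return p,d,cloud(n,d)
def crop(p,r,k,f): 
    r0,r1,c0,c1=r; cv2.imwrite(f"pics/{f}.png",cv2.resize(p[r0:r1,c0:c1,::-1],None,fx=k,fy=k,interpolation=cv2.INTER_CUBIC))
def hsv(p): return cv2.cvtColor(p,cv2.COLOR_RGB2HSV)
E
python3 - <<'E'
from h import *
for n in("top","side"):
    p=cv2.imread(f"pics/{n}0.png")[:,:,::-1]; d=np.load(f"pics/{n}0.npy"); P=cloud(n,d); H=hsv(p)
    x,y,z=P[...,0],P[...,1],P[...,2]
    box=(x>350)&(x<750)&(y>-330)&(y<230)
    m=box&(abs(z-108)<6)&(H[...,1]<60)
    q=P[m]; print(n,"plate",m.sum(),cv2.minAreaRect(q[:,:2].astype(np.float32)),np.median(q[:,2]))
    m=box&(z>185)&(z<225)&(H[...,1]<80); q=P[m]; print("rail",len(q),cv2.minAreaRect(q[:,:2].astype(np.float32)),np.percentile(q[:,2],[5,50,95]))
    for nm,mm in (("yel",(H[...,0]>15)&(H[...,0]<32)&(H[...,1]>170)&(H[...,2]>120)&(z>112)),("red",((H[...,0]<6)|(H[...,0]>174))&(H[...,1]>150)),("turq",(H[...,0]>80)&(H[...,0]<95)&(H[...,1]>120))):
        k,L,S,C=cv2.connectedComponentsWithStats((mm&box).astype(np.uint8))
        for i in range(1,k):
            if S[i,4]>8: q=P[L==i]; print(nm,S[i],C[i],"mean",np.nanmean(q,0),"zmax",np.nanpercentile(q[:,2],95),cv2.minAreaRect(q[:,:2].astype(np.float32)))
p=cv2.imread("pics/top0.png")[:,:,::-1]; crop(p,(130,260,190,380),4,"tc0")
p=cv2.imread("pics/side0.png")[:,:,::-1]; crop(p,(140,310,160,360),4,"sc0")
E
```

```text
top plate 4596 ((525.5244140625, 12.283599853515625), (276.03472900390625, 434.0794982910156), 1.1516778469085693) 107.8478377882526
rail 703 ((648.671142578125, 1.870452880859375), (408.8687744140625, 21.68246078491211), 89.44559478759766) [199.6 207.1 214.3]
yel [313 201   9  17  40] [317.5 209.2] mean [ 496.8 -136.   150.8] zmax 164.27380995088095 ((499.335693359375, -135.1139678955078), (60.836273193359375, 10.04814624786377), 12.891134262084961)
yel [285 203   5  18  46] [287.1 213.1] mean [486.1 -34.9 152.4] zmax 161.84072330857083 ((493.0018005371094, -36.44345474243164), (10.77587890625, 61.67436981201172), 80.56861114501953)
yel [306 203  11  23  71] [311.7 214. ] mean [ 482.  -116.7  143.3] zmax 161.30681468014382 ((484.08056640625, -115.83204650878906), (80.7885971069336, 12.866003036499023), 16.23893165588379)
yel [279 206   4  14  39] [280.4 212.5] mean [488.1 -12.9 157.3] zmax 162.71174412352298 ((487.6970520019531, -12.863968849182129), (8.829721450805664, 44.03145980834961), 80.74515533447266)
yel [277 222   5   5  11] [278.6 223.9] mean [454.   -5.9 115.4] zmax 119.9
[... 2360 characters left out ...]
09.8] zmax 115.80588185013032 ((735.7396850585938, 137.00889587402344), (19.150131225585938, 44.95119094848633), 51.5147705078125)
turq [178 257   7   8  30] [181.3 260.6] mean [743.2 131.9  51.9] zmax 53.94667934952726 ((745.4408569335938, 131.08489990234375), (16.013334274291992, 18.959089279174805), 58.20027542114258)
turq [180 273  10   6  34] [184.6 275.8] mean [737.  138.1   7.4] zmax 9.324331507503631 ((735.864501953125, 138.34228515625), (23.90966033935547, 13.883395195007324), 39.193641662597656)
turq [245 276   9   2  11] [248.7 276.5] mean [550.3 176.1  68.1] zmax 70.64268617930469 ((549.75146484375, 176.43626403808594), (19.825223922729492, 3.2297658920288086), 5.085826396942139)
```

View pics/tc0.png

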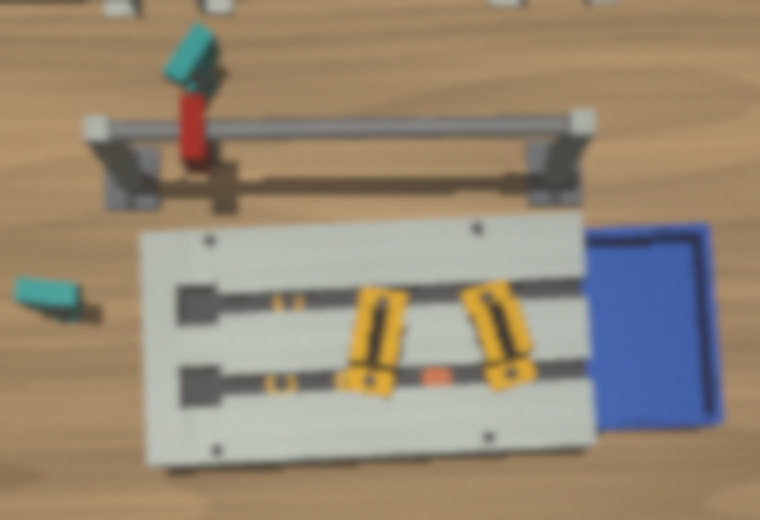

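View pics/sc0.png

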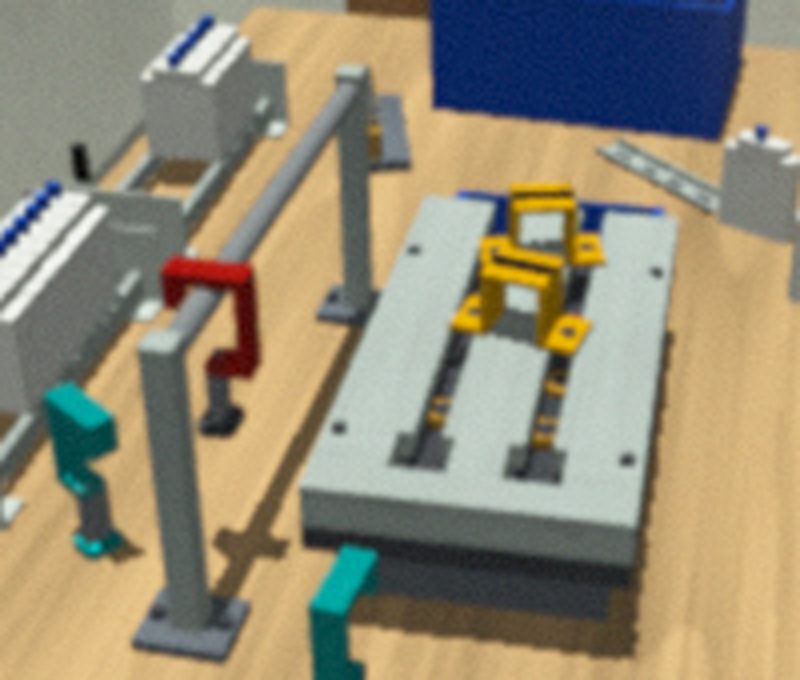

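```bash
cat >> h.py <<'E'
def saddles(p,P):
    H=hsv(p); m=((H[...,0]>14)&(H[...,0]<34)&(H[...,1]>140)&(H[...,2]>90)).astype(np.uint8)
    B=np.zeros_like(m); B[120:250,200:345]=1
    k=4; M=cv2.resize(m*B*255,None,fx=k,fy=k,interpolation=cv2.INTER_CUBIC)>127
    M=cv2.morphologyEx(M.astype(np.uint8),cv2.MORPH_CLOSE,np.ones((17,17)))
    n,L,S,C=cv2.connectedComponentsWithStats(M); out=[]
    for i in range(1,n):
        if S[i,4]<1200: continue
        c=cv2.findContours((L==i).astype(np.uint8),0,1)[0][0]
        q=np.array([ray("top",(u+.5)/k-.5,(v+.5)/k-.5,113)[:2] for u,v in c[:,0]],np.float32)
        r=cv2.minAreaRect(q); b=cv2.boxPoints(r); e=max(b[1]-b[0],b[2]-b[1],key=np.linalg.norm); e=e*np.sign(e[0])
        w=(L[k//2::k,k//2::k]==i)&(P[...,2]>148)&(P[...,2]<168)
        print("saddle rect c",np.array(r[0]),"size",np.array(r[1]),"xaxis yaw",np.degrees(np.arctan2(e[1],e[0])),"web cloud",np.median(P[w],0),w.sum())
E
python3 - <<'E'
from h import *
p=cv2.imread("pics/top0.png")[:,:,::-1]; P=cloud("top",np.load("pics/top0.npy")); saddles(p,P)
H=hsv(p).astype(int)
# plate: light pixels
m=((H[...,1]<50)&(H[...,2]>120)).astype(np.uint8); B=np.zeros_like(m);B[178:255,215:345]=1
m=cv2.morphologyEx(m*B,cv2.MORPH_OPEN,np.ones((3,3))); m=cv2.morphologyEx(m,cv2.MORPH_CLOSE,np.ones((25,25)),borderValue=0)
c=max(cv2.findContours(m,0,1)[0],key=cv2.contourArea)
q=np.array([ray("top",u,v,108)[:2] for u,v in c[:,0]],np.float32); print("plate",cv2.minAreaRect(q))
# neck centre lines and pockets: dark pixels on plate
for nm,(v0,v1) in(("s1",(196,212)),("s0",(216,233))):
    pts=[]
    for u in range(247,334):
        col=H[v0:v1,u,2].astype(float); w=np.clip(110-col,0,None)
        if w.sum()>150: pts.append(ray("top",u,v0+(w*np.arange(v1-v0)).sum()/w.sum(),100)[:2])
    pts=np.array(pts); a,b=np.polyfit(pts[:,1],pts[:,0],1)
    for _ in range(3):
        r=pts[:,0]-a*pts[:,1]-b; k=abs(r)<4; a,b=np.polyfit(pts[k,1],pts[k,0],1)
    print(nm,"x at y=0",b,"dx/dy deg",np.degrees(np.arctan(a)),k.sum(), "std",r[k].std())
# posts tops
x,y,z=np.moveaxis(P,-1,0)
for s in(-1,1):
    k=(abs(x-650)<40)&(abs(y-s*195)<40)&(z>208)&(z<220); print("post",P[k].mean(0),k.sum())
k=(abs(x-650)<30)&(y>-170)&(y<80)&(z>203)&(z<214); a=np.polyfit(y[k],x[k],1); print("bar x at0",a[1],"deg",np.degrees(a[0]),k.sum())
# bin
m=((H[...,0]>105)&(H[...,0]<122)&(H[...,1]>150)).astype(np.uint8);B[:]=0;B[180:245,330:375]=1
c=max(cv2.findContours(m*B,0,1)[0],key=cv2.contourArea);q=np.array([ray("top",u,v,54)[:2] for u,v in c[:,0]],np.float32); print("bin",cv2.minAreaRect(q), q.min(0),q.max(0))
E
```

```text
saddle rect c [ 488.1 -129. ] size [90.4 44.6] xaxis yaw 13.528266 web cloud [ 486.6 -126.6  158.1] 154
saddle rect c [485.8 -21.4] size [46.2 88.8] xaxis yaw -10.135935 web cloud [483.3 -24.2 158. ] 148
plate ((487.3907470703125, -14.629852294921875), (202.53236389160156, 380.73028564453125), 1.1525555849075317)Traceback (most recent call last):
  File "<stdin>", line 15, in <module>
IndexError: too many indices for array: array is 1-dimensional, but 2 were indexed
```

```bash
python3 - <<'E'
from h import *
p=cv2.imread("pics/top0.png")[:,:,::-1]; P=cloud("top",np.load("pics/top0.npy"))
H=hsv(p).astype(int)
yw=np.radians(1.15); 
for s in(-35,35):
    pts=[]
    for yy in list(range(-195,110,3)):
        f=lambda x:(487.2+np.cos(yw)*x-np.sin(yw)*yy, -4.6+np.sin(yw)*x+np.cos(yw)*yy)
        xs=np.arange(s-18,s+18,1.); uv=np.array([proj("top",(*f(x),108)) for x in xs],np.float32)
        g=cv2.remap(p.astype(np.float32),uv[None,:,0],uv[None,:,1],1)[0]
        if (g.max(1)-g.min(1)).max()>45: continue
        w=np.clip(g.mean(1).max()-25-g.mean(1),0,None); pts.append((yy,(w*xs).sum()/w.sum()))
    pts=np.array(pts); a=np.polyfit(pts[:,0],pts[:,1],1); print("slot",s,"fit x=",a[1],"slope deg",np.degrees(a[0]),len(pts),"std",np.std(pts[:,1]-np.polyval(a,pts[:,0])))
    # pocket: profile along y at x=s±13
    ys=np.arange(95,175,1.)
    for o in(-13,13):
        uv=np.array([proj("top",(487.2+np.cos(yw)*(s+o)-np.sin(yw)*yy,-4.6+np.sin(yw)*(s+o)+np.cos(yw)*yy,108)) for yy in ys],np.float32)
        g=cv2.remap(p.astype(np.float32),uv[None,:,0],uv[None,:,1],1)[0].mean(1); t=(g.max()+g.min())/2; k=ys[g<t]; print(" pocket y",k.min(),k.max())
x,y,z=np.moveaxis(P,-1,0)
for s in(-1,1):
    k=(abs(x-650)<40)&(abs(y-s*195)<40)&(z>208)&(z<220); print("post",P[k].mean(0),k.sum())
k=(abs(x-650)<30)&(y>-170)&(y<80)&(z>203)&(z<214); a=np.polyfit(y[k],x[k],1); print("bar x at0",a[1],"deg",np.degrees(a[0]),k.sum())
m=((H[...,0]>105)&(H[...,0]<122)&(H[...,1]>150)).astype(np.uint8);B=m*0;B[180:245,330:375]=1
c=max(cv2.findContours(m*B,0,1)[0],key=cv2.contourArea);q=np.array([ray("top",u,v,54)[:2] for u,v in c[:,0]],np.float32); print("bin",cv2.minAreaRect(q), q.min(0),q.max(0))
E
```

```text
Traceback (most recent call last):
  File "h.py", line 14, in proj
    c,T=cal(n); q=T[:3,:3].T@(np.array(p)-T[:3,3]); return np.array([c["fx"]*q[0]/q[2]+c["cx"],c["fy"]*q[1]/q[2]+c["cy"]])
        ~~~^^^
  File "h.py", line 5, in cal
    c=imaging.calibration(n); return c,np.array(c["T"])
ValueError: time passes only in moves, steps and waits
```

Call:
step_arm:
  claw: [90, 90, 90, 90]
  slide:
    - [0.0, 0.0, -0.03]
    - [0.02, -0.04, -0.06]
    - [0.06, -0.08, -0.06]
    - [0.1, -0.12, -0.06]
  turn: [-5, -15, -25, -35]

```text
time: 0.6
tool_pos: [227.2, -460.3, 286.3]
tool_rot: [[0.64, 0.769, -0.0], [0.769, -0.64, 0.001], [0.001, -0.001, -1.0]]
ft_force: [1.4, -0.5, 0.9]
opening: 0.659
```

```bash
cat > m.py <<'E'
from h import *
p=cv2.imread("pics/top0.png")[:,:,::-1]; P=cloud("top",np.load("pics/top0.npy"))
H=hsv(p).astype(int)
yw=np.radians(1.15); 
for s in(-35,35):
    pts=[]
    for yy in list(range(-195,110,3)):
        f=lambda x:(487.2+np.cos(yw)*x-np.sin(yw)*yy, -4.6+np.sin(yw)*x+np.cos(yw)*yy)
        xs=np.arange(s-18,s+18,1.); uv=np.array([proj("top",(*f(x),108)) for x in xs],np.float32)
        g=cv2.remap(p.astype(np.float32),uv[None,:,0],uv[None,:,1],1)[0]
        if (g.max(1)-g.min(1)).max()>45: continue
        w=np.clip(g.mean(1).max()-25-g.mean(1),0,None); pts.append((yy,(w*xs).sum()/w.sum()))
    pts=np.array(pts); a=np.polyfit(pts[:,0],pts[:,1],1); print("slot",s,"fit x=",a[1],"slope deg",np.degrees(a[0]),len(pts),"std",np.std(pts[:,1]-np.polyval(a,pts[:,0])))
    ys=np.arange(95,175,1.)
    for o in(-13,13):
        uv=np.array([proj("top",(487.2+np.cos(yw)*(s+o)-np.sin(yw)*yy,-4.6+np.sin(yw)*(s+o)+np.cos(yw)*yy,108)) for yy in ys],np.float32)
        g=cv2.remap(p.astype(np.float32),uv[None,:,0],uv[None,:,1],1)[0].mean(1); t=(g.max()+g.min())/2; k=ys[g<t]; print(" pocket y",k.min(),k.max())
x,y,z=np.moveaxis(P,-1,0)
for s in(-1,1):
    k=(abs(x-650)<40)&(abs(y-s*195)<40)&(z>208)&(z<220); print("post",P[k].mean(0),k.sum())
k=(abs(x-650)<30)&(y>-170)&(y<80)&(z>203)&(z<214); a=np.polyfit(y[k],x[k],1); print("bar x at0",a[1],"deg",np.degrees(a[0]),k.sum())
m=((H[...,0]>105)&(H[...,0]<122)&(H[...,1]>150)).astype(np.uint8);B=m*0;B[180:245,330:375]=1
c=max(cv2.findContours(m*B,0,1)[0],key=cv2.contourArea);q=np.array([ray("top",u,v,54)[:2] for u,v in c[:,0]],np.float32); print("bin",cv2.minAreaRect(q), q.min(0),q.max(0))
print(np.array(env.get_state()["qpos"]))
E
python3 m.py
cat >> h.py <<'E'
def goto(x,y,z,yaw=None):
    "tool-frame slide (m) and turn to reach TCP x,y,z with tool-y axis along world heading yaw (deg, mod 180)"
    s=env.get_state(); R=np.array(s["tool_rot"]); d=R.T@(np.array([x,y,z])-s["tool_pos"])/1000
    h=np.degrees(np.arctan2(R[1,1],R[0,1])); t=0 if yaw is None else -((yaw-h+90)%180-90)
    print("slide",d.round(4).tolist(),"turn",round(t,2),"| heading y",round(h,2),"tilt",R[:2,2].round(4).tolist(),"q",np.array(s["qpos"]),"t",s["time"],"F",np.array(s["ft_force"]),"pos",np.array(s["tool_pos"]),s["opening"])
E
```

```text
Traceback (most recent call last):
  File "m.py", line 9, in <module>
    xs=np.arange(s-18,s+18,1.); uv=np.array([proj("top",(*f(x),108)) for x in xs],np.float32)
                                             ~~~~^^^^^^^^^^^^^^^^^^^
  File "h.py", line 14, in proj
    c,T=cal(n); q=T[:3,:3].T@(np.array(p)-T[:3,3]); return np.array([c["fx"]*q[0]/q[2]+c["cx"],c["fy"]*q[1]/q[2]+c["cy"]])
        ~~~^^^
  File "h.py", line 5, in cal
    c=imaging.calibration(n); return c,np.array(c["T"])
ValueError: time passes only in moves, steps and waits
```

```bash
sed -i 's/^def cal(n):/import functools\n@functools.lru_cache\ndef cal(n):/' h.py; python3 m.py
```

```text
slot -35 fit x= -33.5689200302225 slope deg 0.027737728629802654 51 std 0.2870996725034956
 pocket y 115.0 150.0
 pocket y 114.0 149.0
slot 35 fit x= 36.28522007343752 slope deg -0.01959460509336736 61 std 0.2241720599561681
 pocket y 115.0 150.0
 pocket y 115.0 149.0
post [ 646.8 -186.1  212. ] 65
post [651.4 188.3 212.6] 65
bar x at0 648.5702687853067 deg 0.7801450377063134 362
bin ((491.5670166015625, -262.0063171386719), (153.28570556640625, 86.37216186523438), 1.0975778102874756) [ 415.7 -306.1] [ 568.8 -218.1]
[65.1 12.4 -8.9 99.7  2.  68.2 15.9]
```

```bash
python3 -c "
from h import *
goto(486,-127.5,260,13.5);goto(485,-22.5,260,-10)"
```

```text
slide [0.4214, -0.014, 0.0265] turn -53.27 | heading y -39.77 tilt [-0.0003, 0.001] q [65.1 12.4 -8.9 99.7  2.  68.2 15.9] t 0.6 F [ 1.4 -0.5  0.9] pos [ 227.2 -460.3  286.3] 0.6591029191834891
slide [0.5014, -0.0819, 0.0266] turn -29.77 | heading y -39.77 tilt [-0.0003, 0.001] q [65.1 12.4 -8.9 99.7  2.  68.2 15.9] t 0.6 F [ 1.4 -0.5  0.9] pos [ 227.2 -460.3  286.3] 0.6591029191834891
```

Call:
step_arm:
  claw: [34, 34, 34, 34, 34, 34, 34, 34, 34, 34, 34]
  slide:
    - [0.045, 0, 0.0]
    - [0.09, 0, 0.0]
    - [0.14, 0, 0]
    - [0.19, 0, 0]
    - [0.24, 0, 0]
    - [0.29, -0.003, 0]
    - [0.34, -0.006, 0]
    - [0.38, -0.01, 0.01]
    - [0.421, -0.014, 0.02]
    - [0.4214, -0.014, 0.0265]
    - [0.4214, -0.014, 0.0265]
  turn: [-5, -12, -19, -26, -33, -40, -47, -53.3, -53.3, -53.3, -53.3]

```text
time: 1.98
tool_pos: [485.2, -128.0, 259.2]
tool_rot: [[-0.234, 0.972, -0.002], [0.972, 0.234, 0.001], [0.001, -0.002, -1.0]]
ft_force: [0.2, -0.7, -0.3]
opening: 0.867
```

```bash
python3 -c "
from h import *
goto(486,-127.5,126,13.5)
p,d,P=grab('side'); crop(p,(100,310,160,420),3,'s1')
p,d,P=grab('top','t1');saddles(p,P)"
```

```text
slide [0.0001, 0.0011, 0.1332] turn 0.02 | heading y 13.52 tilt [-0.0023, 0.001] q [ 34.5  15.  -31.8 102.1   8.6  65.4  13.5] t 1.975 F [ 0.2 -0.7 -0.3] pos [ 485.2 -128.   259.2] 0.8673127445505177
saddle rect c [485.6 -21.6] size [46.1 89.5] xaxis yaw -10.5764675 web cloud [483.  -24.4 158.1] 152
```

View pics/s1.png

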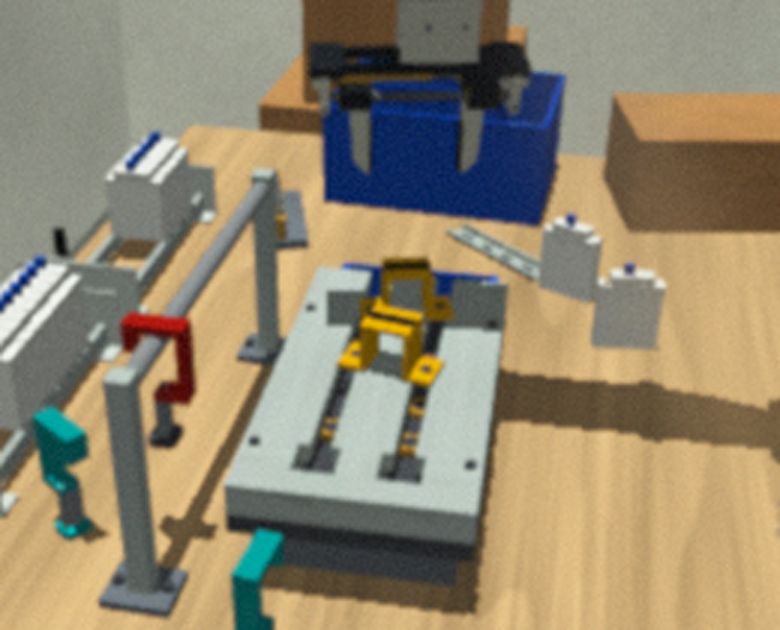

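Call:
step_arm:
  claw: [34, 34, 34, 34, 34, 34, 34, 120, 200, 255, 255, 255]
  slide:
    - [0, 0.001, 0.03]
    - [0, 0.001, 0.06]
    - [0, 0.001, 0.09]
    - [0, 0.001, 0.115]
    - [0, 0.001, 0.128]
    - [0, 0.001, 0.133]
    - [0, 0.001, 0.133]
    - [0, 0.001, 0.133]
    - [0, 0.001, 0.133]
    - [0, 0.001, 0.133]
    - [0, 0.001, 0.133]
    - [0, 0.001, 0.133]
  turn: [0, 0, 0, 0, 0, 0, 0, 0, 0, 0, 0, 0]

```text
time: 3.58
tool_pos: [486.6, -128.4, 127.2]
tool_rot: [[-0.232, 0.973, -0.0], [0.973, 0.232, 0.0], [0.0, -0.0, -1.0]]
ft_force: [0.6, -0.3, 2.7]
opening: 0.502
```

```bash
python3 -c "
from h import *
goto(486,-127.5,260,13.5);goto(648.5,-89,260,-0.8)"
```

```text
slide [0.0011, -0.0004, -0.1328] turn -0.08 | heading y 13.42 tilt [-0.0003, 0.0004] q [ 31.5  23.3 -29.6 111.9  15.1  48.5   7.2] t 3.575 F [ 0.6 -0.3  2.7] pos [ 486.6 -128.4  127.2] 0.5016093762644058
slide [0.0008, 0.1666, -0.1328] turn 14.22 | heading y 13.42 tilt [-0.0003, 0.0004] q [ 31.5  23.3 -29.6 111.9  15.1  48.5   7.2] t 3.575 F [ 0.6 -0.3  2.7] pos [ 486.6 -128.4  127.2] 0.5016093762644058
```

Call:
step_arm:
  claw: [255, 255, 255, 255, 255, 255, 255, 255, 255, 255, 255, 255]
  slide:
    - [0, 0, -0.03]
    - [0, 0, -0.07]
    - [0, 0, -0.11]
    - [0, 0, -0.133]
    - [0, 0.03, -0.133]
    - [0, 0.06, -0.133]
    - [0, 0.09, -0.133]
    - [0, 0.12, -0.133]
    - [0, 0.15, -0.133]
    - [0.001, 0.166, -0.133]
    - [0.001, 0.166, -0.133]
    - [0.001, 0.166, -0.133]
  turn: [0, 0, 0, 0, 5, 10, 14.2, 14.2, 14.2, 14.2, 14.2, 14.2]

```text
time: 5.08
tool_pos: [647.0, -89.2, 259.7]
tool_rot: [[0.014, 1.0, -0.002], [1.0, -0.014, 0.0], [0.0, -0.002, -1.0]]
ft_force: [0.8, -0.1, -2.4]
opening: 0.5
```

```bash
python3 -c "
from h import *
goto(648.2,-89,184,-0.8)
p,d,P=grab('side'); crop(p,(100,310,160,420),3,'s2')
p,d,P=grab('top','t2');saddles(p,P)"
```

```text
slide [0.0003, 0.0013, 0.0757] turn 0.02 | heading y -0.78 tilt [-0.0017, 0.0001] q [ 20.7  29.2 -27.7  81.2  13.7  73.1  -8.8] t 5.075 F [ 0.8 -0.1 -2.4] pos [647.  -89.2 259.7] 0.5002662234630106
saddle rect c [485.8 -21.6] size [46.7 88.8] xaxis yaw -10.138271 web cloud [483.3 -24.3 157.7] 153
```

View pics/s2.png

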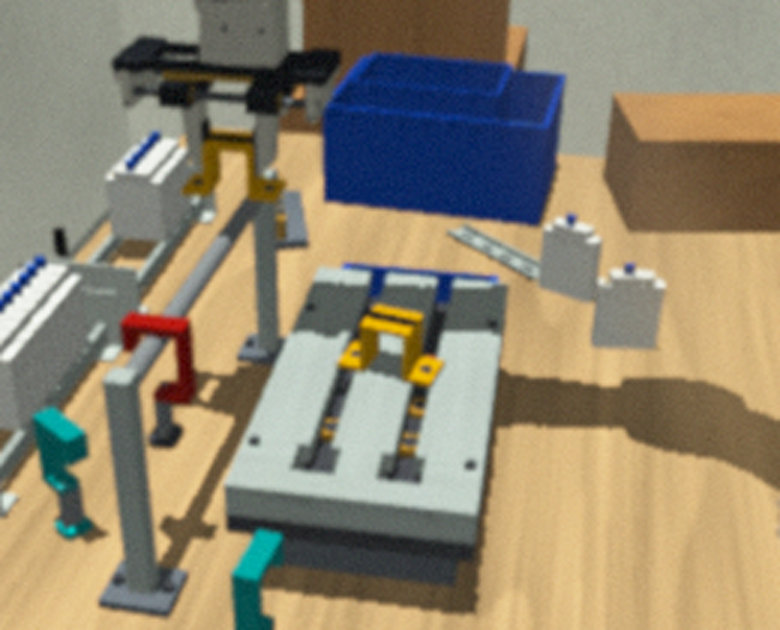

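Call:
step_arm:
  claw: [255, 255, 255, 255, 255, 255, 255]
  slide:
    - [0, 0.0013, 0.02]
    - [0, 0.0013, 0.04]
    - [0, 0.0013, 0.058]
    - [0, 0.0013, 0.068]
    - [0, 0.0013, 0.074]
    - [0, 0.0013, 0.0755]
    - [0, 0.0013, 0.0755]
  turn: [0, 0, 0, 0, 0, 0, 0]

```text
time: 6.05
tool_pos: [648.6, -89.5, 185.2]
tool_rot: [[0.014, 1.0, -0.0], [1.0, -0.014, -0.0], [-0.0, -0.0, -1.0]]
ft_force: [-0.4, 0.7, -2.2]
opening: 0.499
```

```bash
python3 -c "
from h import *
goto(648.2,-89,183,-0.8)"
```

```text
slide [0.0005, -0.0004, 0.0022] turn -0.01 | heading y -0.81 tilt [-0.0001, -0.0001] q [ 20.4  32.4 -27.   86.8  15.6  64.6 -10.5] t 6.05 F [-0.4  0.7 -2.2] pos [648.6 -89.5 185.2] 0.4993560639576282
```

Call:
step_arm:
  claw: [255, 255, 180, 90, 50, 50, 50, 50, 50, 50, 50]
  slide:
    - [0, 0, 0.002]
    - [0, 0, 0.0025]
    - [0, 0, 0.0025]
    - [0, 0, 0.0025]
    - [0, 0, 0.0025]
    - [0, 0, -0.015]
    - [0, 0, -0.035]
    - [0, 0, -0.055]
    - [0, 0, -0.075]
    - [0, 0, -0.085]
    - [0, 0, -0.085]
  turn: [0, 0, 0, 0, 0, 0, 0, 0, 0, 0, 0]

```text
time: 7.42
tool_pos: [649.0, -89.4, 271.3]
tool_rot: [[0.014, 1.0, 0.002], [1.0, -0.014, -0.0], [-0.0, 0.002, -1.0]]
ft_force: [0.4, 0.7, -0.2]
opening: 0.807
```

```bash
python3 -c "
from h import *
p,d,P=grab('side'); crop(p,(100,310,160,420),3,'s3')
p,d,P=grab('top','t3');saddles(p,P)
goto(485.3,-22.2,265,-10.2)"
```

```text
saddle rect c [485.8 -21.4] size [46.7 88.6] xaxis yaw -9.738688 web cloud [483.  -24.5 158. ] 153
slide [0.065, -0.1639, 0.0048] turn 9.39 | heading y -0.81 tilt [-0.0009, -0.0001] q [ 20.6  28.9 -27.7  80.1  13.5  74.3  -8.6] t 7.525 F [ 0.6 -1.2  0.2] pos [648.3 -89.5 269.6] 0.8073232989147864
```

View pics/s3.png

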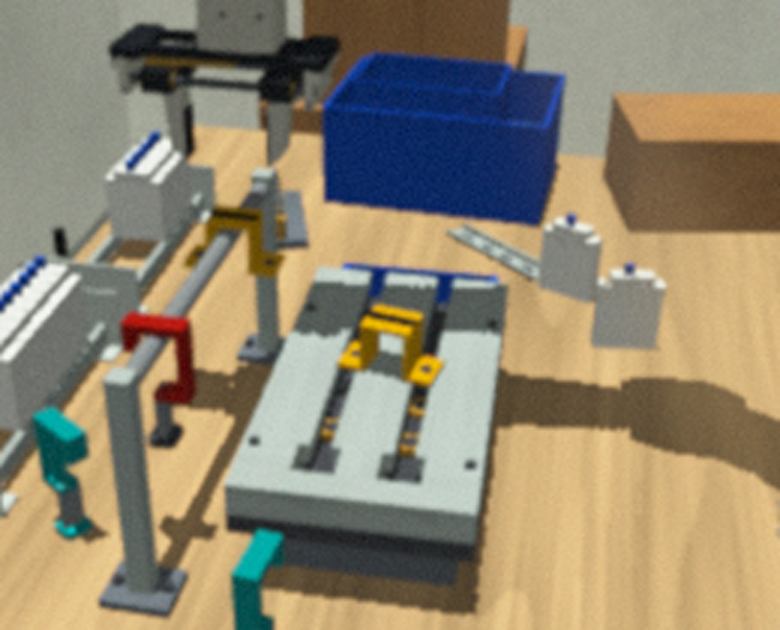

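Call:
step_arm:
  claw: [34, 34, 34, 34, 34, 34, 34, 34, 34, 34, 34]
  slide:
    - [0.013, -0.033, 0.0]
    - [0.026, -0.066, 0.0]
    - [0.04, -0.1, 0.0]
    - [0.052, -0.133, 0]
    - [0.065, -0.164, 0.005]
    - [0.065, -0.164, 0.005]
    - [0.065, -0.164, 0.03]
    - [0.065, -0.164, 0.06]
    - [0.065, -0.164, 0.07]
    - [0.065, -0.164, 0.07]
    - [0.065, -0.164, 0.07]
  turn: [0, 3, 6, 9.4, 9.4, 9.4, 9.4, 9.4, 9.4, 9.4, 9.4]

```text
time: 8.9
tool_pos: [486.0, -22.2, 200.7]
tool_rot: [[0.177, 0.984, 0.0], [0.984, -0.177, -0.0], [0.0, 0.0, -1.0]]
ft_force: [0.5, 0.2, -0.1]
opening: 0.869
```

```bash
python3 -c "
from h import *
goto(485.3,-22.2,126.5,-10.2)"
```

```text
slide [-0.0002, -0.0007, 0.0742] turn -0.01 | heading y -10.21 tilt [0.0004, -0.0] q [ 20.5  16.4 -29.7 109.1   9.7  56.9 -23.7] t 8.9 F [ 0.5  0.2 -0.1] pos [486.  -22.2 200.7] 0.8692905579357036
```

Call:
step_arm:
  claw: [34, 34, 34, 34, 34, 120, 200, 255, 255, 255]
  slide:
    - [0, 0, 0.03]
    - [0, 0, 0.055]
    - [0, 0, 0.07]
    - [0, 0, 0.074]
    - [0, 0, 0.074]
    - [0, 0, 0.074]
    - [0, 0, 0.074]
    - [0, 0, 0.074]
    - [0, 0, 0.074]
    - [0, 0, 0.074]
  turn: [0, 0, 0, 0, 0, 0, 0, 0, 0, 0]

```text
time: 10.15
tool_pos: [486.1, -22.2, 126.8]
tool_rot: [[0.177, 0.984, 0.001], [0.984, -0.177, -0.0], [0.0, 0.001, -1.0]]
ft_force: [-0.2, -0.9, 2.9]
opening: 0.495
```

```bash
python3 -c "
from h import *
goto(649,-10,260,-0.8)"
```

```text
slide [0.0408, 0.1582, -0.1331] turn -9.41 | heading y -10.21 tilt [0.0006, -0.0001] q [ 18.5  21.7 -28.2 114.3  13.8  47.2 -27.7] t 10.15 F [-0.2 -0.9  2.9] pos [486.1 -22.2 126.8] 0.4950445168185467
```

Call:
step_arm:
  claw: [255, 255, 255, 255, 255, 255, 255, 255, 255, 255, 255, 255]
  slide:
    - [0, 0, -0.03]
    - [0, 0, -0.07]
    - [0, 0, -0.11]
    - [0, 0, -0.133]
    - [0.008, 0.03, -0.133]
    - [0.016, 0.06, -0.133]
    - [0.024, 0.09, -0.133]
    - [0.032, 0.12, -0.133]
    - [0.0408, 0.15, -0.133]
    - [0.0408, 0.158, -0.133]
    - [0.0408, 0.158, -0.133]
    - [0.0408, 0.158, -0.133]
  turn: [0, 0, 0, 0, -5, -9.4, -9.4, -9.4, -9.4, -9.4, -9.4, -9.4]

```text
time: 11.65
tool_pos: [647.9, -10.1, 259.8]
tool_rot: [[0.014, 1.0, -0.0], [1.0, -0.014, -0.0], [-0.0, -0.0, -1.0]]
ft_force: [-0.2, -0.3, -2.7]
opening: 0.504
```

```bash
python3 -c "
from h import *
goto(649,-10,183,-0.8)"
```

```text
slide [0.0002, 0.0011, 0.0768] turn -0.01 | heading y -0.81 tilt [-0.0001, -0.0003] q [ 14.8  28.9 -29.3  82.   14.3  72.9 -16.5] t 11.65 F [-0.2 -0.3 -2.7] pos [647.9 -10.1 259.8] 0.5040345294341438
```

Call:
step_arm:
  claw: [255, 255, 255, 255, 255, 255, 255, 255, 180, 90, 50, 50, 50, 50, 50, 50, 50]
  slide:
    - [0, 0.001, 0.02]
    - [0, 0.001, 0.04]
    - [0, 0.001, 0.058]
    - [0, 0.001, 0.068]
    - [0, 0.001, 0.074]
    - [0, 0.001, 0.076]
    - [0, 0.001, 0.077]
    - [0, 0.001, 0.077]
    - [0, 0.001, 0.077]
    - [0, 0.001, 0.077]
    - [0, 0.001, 0.077]
    - [0, 0.001, 0.06]
    - [0, 0.001, 0.04]
    - [0, 0.001, 0.02]
    - [0, 0.001, 0.0]
    - [0, 0.001, -0.01]
    - [0, 0.001, -0.01]
  turn: [0, 0, 0, 0, 0, 0, 0, 0, 0, 0, 0, 0, 0, 0, 0, 0, 0]

```text
time: 13.78
tool_pos: [649.3, -10.0, 271.0]
tool_rot: [[0.014, 1.0, 0.002], [1.0, -0.014, -0.0], [-0.0, 0.002, -1.0]]
ft_force: [-0.2, -0.1, -0.6]
opening: 0.807
```

```bash
python3 -c "
from h import *
goto(627,119.5,275,89.2)
p,d,P=grab('side'); crop(p,(100,310,160,420),3,'s4')
H=hsv(p); m=((H[...,0]<6)|(H[...,0]>174))&(H[...,1]>150)&(abs(P[...,0]-650)<60)&(abs(P[...,1]-119)<60); print('side red',cv2.minAreaRect(P[m][:,:2].astype(np.float32)),np.nanpercentile(P[m],[2,50,98],axis=0))
p,d,P=grab('top','t4');saddles(p,P)
H=hsv(p); m=(((H[...,0]<6)|(H[...,0]>174))&(H[...,1]>150)).astype(np.uint8); m[:,:225]=0;m[:,255:]=0;m[:140]=0;m[185:]=0
k=6;M=(cv2.resize(m*255,None,fx=k,fy=k,interpolation=cv2.INTER_CUBIC)>127).astype(np.uint8);c=max(cv2.findContours(M,0,1)[0],key=cv2.contourArea)
q=np.array([ray('top',(u+.5)/k-.5,(v+.5)/k-.5,217)[:2] for u,v in c[:,0]],np.float32);print('top red',cv2.minAreaRect(q))
x,y,z=np.moveaxis(P,-1,0); t=(m>0)&(z>205); print(np.nanpercentile(P[t],[2,50,98],axis=0))
"
```

```text
slide [0.1292, -0.0241, -0.0041] turn 89.99 | heading y -0.81 tilt [0.0018, -0.0003] q [ 14.8  28.6 -29.4  80.9  14.2  74.1 -16.2] t 13.775 F [-0.2 -0.1 -0.6] pos [649.3 -10.  271. ] 0.8066560419715646
side red ((650.7054443359375, 121.3701171875), (23.129724502563477, 54.200897216796875), 87.13469696044922) [[624.8 111.6 151.7]
 [641.  127.6 210.4]
 [675.3 132.  219. ]]
top red ((647.9341430664062, 118.70775604248047), (21.87008285522461, 55.18877029418945), 89.23422241210938)
[[624.7 110.  211.1]
 [647.2 118.7 216.8]
 [674.6 128.6 222.3]]
```

View pics/s4.png

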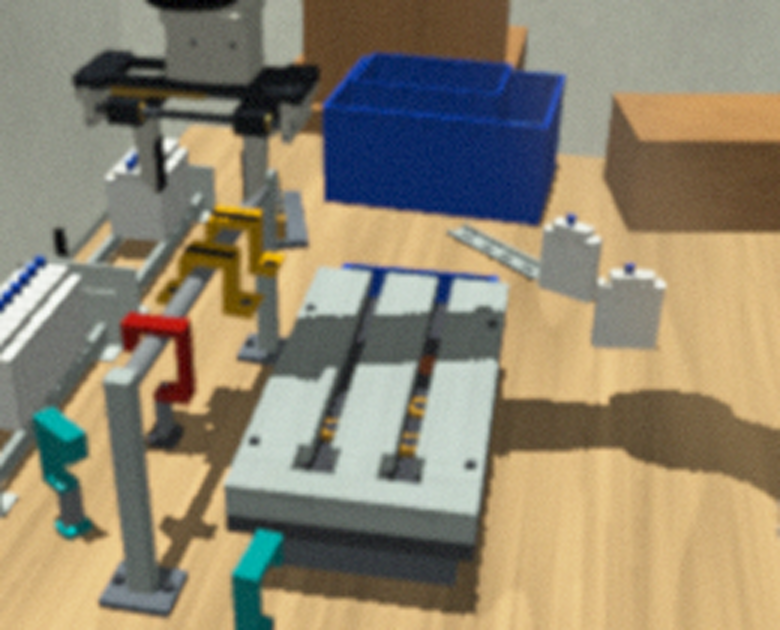

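```bash
python3 -c "
from h import *
p,d,P=grab('side'); x,y,z=np.moveaxis(P,-1,0)
H=hsv(p); m=((H[...,0]<6)|(H[...,0]>174))&(H[...,1]>150)&(abs(x-650)<60)&(abs(y-119)<60)
v,u=np.where(m); 
for r in range(v.min(),v.max()+1): k=v==r; print(r,u[k].min(),u[k].max(),P[r,u[k]].mean(0),end=' | ')
print()
g=(abs(x-650)<45)&(abs(y-119)<45)&(z>85)&(z<150)&~m
for zz in range(90,150,8):
    k=g&(abs(z-zz)<4); print(zz,k.sum(),P[k].min(0) if k.any() else '',P[k].max(0) if k.any() else '')
p,d,P=grab('top'); x,y,z=np.moveaxis(P,-1,0); H=hsv(p); m=((H[...,0]<6)|(H[...,0]>174))&(H[...,1]>150)&(z>205)&(abs(x-650)<40)
print('web slope',np.degrees(np.arctan(np.polyfit(x[m],z[m],1)[0])),z[m].mean(),m.sum())
"
```

```text
204 203 204 [675.5 109.5 217. ] | 205 202 213 [663.9 113.6 217.9] | 206 202 221 [653.4 115.  217.2] | 207 201 222 [651.7 119.9 217.4] | 208 201 222 [650.  124.6 217.6] | 209 201 222 [649.  127.9 216.8] | 210 201 222 [648.6 129.3 214.9] | 211 201 222 [646.3 128.8 212.2] | 212 201 222 [650.  127.1 208. ] | 213 201 222 [649.7 128.6 206.1] | 214 202 222 [645.8 129.3 204.3] | 215 202 222 [646.2 129.  201.3] | 216 203 222 [636.4 128.8 199.6] | 217 219 222 [628.  128.2 197.5] | 218 220 223 [626.  127.5 194.5] | 219 220 223 [626.5 126.6 191.2] | 220 220 222 [627.2 128.6 189.4] | 221 220 222 [627.2 129.2 187. ] | 222 220 223 [626.4 128.2 183.7] | 223 220 223 [626.7 128.1 180.8] | 224 220 223 [626.8 128.3 178. ] | 225 220 223 [626.4 129.8 176.2] | 226 220 223 [627.2 128.2 172.2] | 227 220 223 [627.3 128.5 169.5] | 228 216 223 [634.7 123.1 162.2] | 229 213 223 [639.1 122.1 158.1] | 230 213 223 [637.8 126.1 157.9] | 231 212 222 [639.5 128.8 156.5] | 232 212 222 [639.2 130.3 154.6] | 233 214 221 [638.1 130.3 151.8] | 
90 0  
98 0  
106 31 [639.2 112.4 103.2] [660.8 136.8 109.9]
114 41 [639.4 106.7 110.2] [662.8 135.7 117.5]
122 17 [646.7 114.2 118.2] [654.8 131.4 126. ]
130 16 [646.7 111.4 126.2] [654.1 130.5 133. ]
138 14 [646.2 116.1 134.7] [653.6 130.9 141.4]
146 18 [624.6 113.5 142.5] [655.5 131.5 149.9]
web slope 1.577829764015806 215.71763446379796 87
```

Call:
step_arm:
  claw: [120, 120, 120, 120, 120, 120, 120, 120, 120, 120, 120, 120, 120]
  slide:
    - [0.013, 0, -0.004]
    - [0.026, -0.005, -0.004]
    - [0.04, -0.008, -0.004]
    - [0.053, -0.01, -0.004]
    - [0.066, -0.012, -0.004]
    - [0.079, -0.015, -0.004]
    - [0.092, -0.018, -0.004]
    - [0.105, -0.021, -0.004]
    - [0.118, -0.024, -0.004]
    - [0.1285, -0.024, -0.004]
    - [0.1285, -0.024, -0.004]
    - [0.1285, -0.024, -0.004]
    - [0.1285, -0.024, -0.004]
  turn: [9, 18, 27, 36, 45, 54, 63, 72, 81, 90, 90, 90, 90]

```text
time: 15.6
tool_pos: [626.4, 117.7, 272.7]
tool_rot: [[1.0, -0.013, -0.002], [-0.013, -1.0, -0.001], [-0.002, 0.001, -1.0]]
ft_force: [-1.4, 0.2, 0.4]
opening: 0.527
```

```bash
python3 -c "
from h import *
goto(627.3,119,157,89.2)"
```

```text
slide [0.0011, -0.0014, 0.1157] turn 0.05 | heading y -90.75 tilt [-0.0018, -0.0008] q [  -7.8   25.1  -11.5   83.5    5.1   72.1 -110.6] t 15.6 F [-1.4  0.2  0.4] pos [626.4 117.7 272.7] 0.5272968601780961
```

Call:
step_arm:
  claw: [120, 120, 120, 120, 120, 120, 120, 120]
  slide:
    - [0.001, -0.001, 0.03]
    - [0.001, -0.001, 0.055]
    - [0.001, -0.001, 0.075]
    - [0.001, -0.001, 0.09]
    - [0.001, -0.001, 0.102]
    - [0.001, -0.001, 0.112]
    - [0.001, -0.001, 0.1155]
    - [0.001, -0.001, 0.1155]
  turn: [0, 0, 0, 0, 0, 0, 0, 0]

```text
time: 16.6
tool_pos: [627.2, 118.7, 157.3]
tool_rot: [[1.0, -0.013, -0.002], [-0.013, -1.0, -0.001], [-0.002, 0.001, -1.0]]
ft_force: [-0.5, 1.5, -0.2]
opening: 0.528
```

```bash
python3 -c "
from h import *
goto(627.3,119,157,89.2)
p,d,P=grab('side'); crop(p,(140,290,160,310),4,'s5')"
```

```text
slide [0.0001, -0.0003, 0.0003] turn 0.06 | heading y -90.74 tilt [-0.0017, -0.0007] q [  -7.9   30.3  -11.3   92.     6.7   58.5 -112. ] t 16.6 F [-0.5  1.5 -0.2] pos [627.2 118.7 157.3] 0.527994275382286
```

View pics/s5.png

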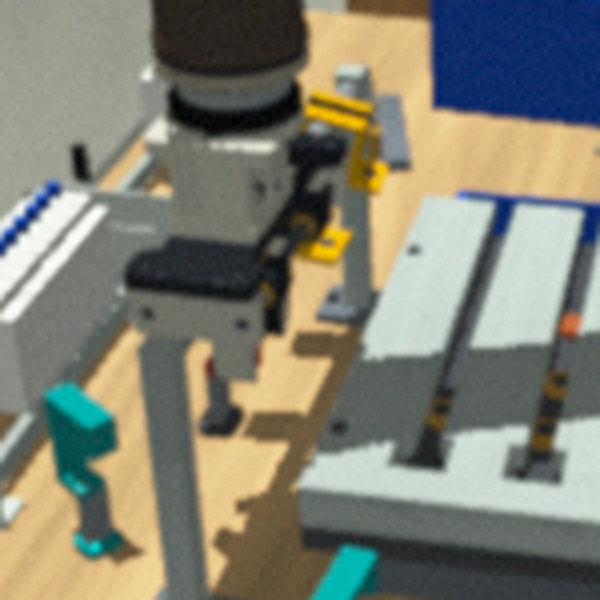

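Call:
step_arm:
  claw: [180, 220, 255, 255, 255]
  slide:
    - [0, 0, 0]
    - [0, 0, 0]
    - [0, 0, 0]
    - [0, 0, 0]
    - [0, 0, 0]
  turn: [0, 0, 0, 0, 0]

```text
time: 17.27
tool_pos: [627.4, 118.7, 157.7]
tool_rot: [[1.0, -0.013, -0.001], [-0.013, -1.0, -0.001], [-0.001, 0.001, -1.0]]
ft_force: [0.1, -1.7, 1.5]
opening: 0.213
```

Call:
step_arm:
  claw: [255, 255, 255, 255, 255, 255, 255, 255, 255, 255, 255]
  slide:
    - [0, 0, -0.01]
    - [0, 0, -0.02]
    - [0, 0, -0.03]
    - [0, 0, -0.042]
    - [0, 0, -0.047]
    - [0, 0, -0.047]
    - [-0.02, 0, -0.047]
    - [-0.045, 0, -0.047]
    - [-0.07, 0, -0.047]
    - [-0.085, 0, -0.047]
    - [-0.085, 0, -0.047]
  turn: [0, 0, 0, 0, 0, 0, 0, 0, 0, 0, 0]

```text
time: 18.65
tool_pos: [542.2, 120.0, 205.5]
tool_rot: [[1.0, -0.012, -0.0], [-0.012, -1.0, -0.001], [-0.0, 0.001, -1.0]]
ft_force: [0.5, -0.0, -2.9]
opening: 0.213
```

```bash
python3 -c "
from h import *
goto(627.3,119,157,89.2)
p,d,P=grab('side'); x,y,z=np.moveaxis(P,-1,0); crop(p,(140,290,160,310),4,'s6'); s=env.get_state()['tool_pos']
H=hsv(p); m=((H[...,0]<6)|(H[...,0]>174))&(H[...,1]>150)&(abs(x-s[0]-22)<60)&(abs(y-119)<60)
for zz in range(180,270,6):
    k=m&(abs(z-zz)<3); 
    if k.any(): print(zz,k.sum(),P[k].min(0),P[k].max(0))
g=(abs(x-s[0]-22)<45)&(abs(y-119)<35)&(z>s[2]-56)&(z<s[2]-5)&~m
for zz in range(140,204,8):
    k=g&(abs(z-zz)<4); 
    if k.any(): print('dark',zz,k.sum(),P[k].min(0),P[k].max(0))
"
```

```text
slide [0.0852, -0.0001, 0.0484] turn 0.09 | heading y -90.71 tilt [-0.0005, -0.0006] q [  -8.3   20.4  -12.9  100.7    5.2   59.5 -113.8] t 18.65 F [ 0.5 -0.  -2.9] pos [542.2 120.  205.5] 0.2125137411800745
192 14 [543.8 128.5 189. ] [567.6 132.9 194.8]
198 28 [541.5 116.8 195.2] [566.  133.2 200.4]
204 4 [540.6 128.3 201.1] [548.4 131.3 202.1]
dark 148 35 [547.5 106.2 149.4] [571.2 137.2 151.9]
dark 156 19 [548.  109.3 152.1] [564.  132.8 160. ]
dark 164 16 [556.8 109.3 160.3] [565.7 132.8 167.9]
dark 172 20 [557.9 111.8 168.1] [565.9 133.7 175.9]
dark 180 12 [560.2 121.  176.5] [567.7 131.6 183.6]
dark 188 19 [539.5 116.6 184.1] [568.1 132.7 191.6]
dark 196 19 [539.5 111.  192.7] [569.1 132.5 198.4]
```

View pics/s6.png

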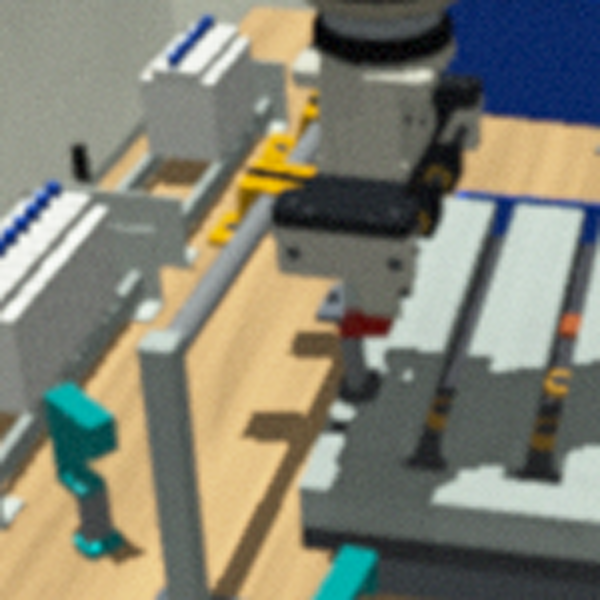

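```bash
python3 -c "
from h import *
goto(501.5,128,190,91.15)"
```

```text
slide [-0.0417, -0.0076, 0.0154] turn -1.89 | heading y -90.74 tilt [0.0001, -0.0005] q [  -8.3   20.5  -12.9  100.7    5.2   59.4 -113.8] t 18.7 F [-0.4  0.2 -2.5] pos [543.1 119.8 205.4] 0.21316715457445407
```

Call:
step_arm:
  claw: [255, 255, 255, 255, 255, 255]
  slide:
    - [-0.015, -0.003, 0]
    - [-0.03, -0.006, 0]
    - [-0.0417, -0.0076, 0.005]
    - [-0.0417, -0.0076, 0.012]
    - [-0.0417, -0.0076, 0.0154]
    - [-0.0417, -0.0076, 0.0154]
  turn: [-1, -1.9, -1.9, -1.9, -1.9, -1.9]

```text
time: 19.45
tool_pos: [501.7, 127.8, 189.5]
tool_rot: [[1.0, 0.02, -0.0], [0.02, -1.0, -0.001], [-0.0, 0.001, -1.0]]
ft_force: [-0.5, 0.4, -2.1]
opening: 0.215
```

```bash
cat >> h.py <<'E'
def head(p,P):
    x,y,z=np.moveaxis(P,-1,0); s=np.array(env.get_state()['tool_pos']); H=hsv(p)
    red=((H[...,0]<6)|(H[...,0]>174))&(H[...,1]>120)
    b=(abs(x-s[0]-20)<25)&(abs(y-s[1])<25)&~red
    for a in range(-50,-6,6):
        k=b&(z>s[2]+a)&(z<s[2]+a+6)
        if k.sum()>3: print("dz",a+3,k.sum(),"x",np.percentile(x[k],[5,50,95])-s[0],"y",np.percentile(y[k],[5,50,95])-s[1])
E
python3 -c "
from h import *
p,d,P=grab('side');head(p,P);crop(p,(140,290,180,330),5,'s7')
goto(501.5,128,136,91.15)"
```

```text
dz -47 11 x [14.2 15.6 20.7] y [-5.   9.6 12. ]
dz -41 10 x [15.3 16.3 23. ] y [-1.5 11.6 13. ]
dz -35 11 x [16.3 18.3 23.3] y [-6.1 10.7 12.3]
dz -29 11 x [16.6 18.5 23.2] y [-0.2 10.3 13.4]
dz -23 11 x [17.6 20.5 24.5] y [ 3.5 10.8 12.8]
dz -17 8 x [-2.1 12.4 24.8] y [ 9.5 11.1 14. ]
dz -11 11 x [-3.3 24.2 26.8] y [-5.9 -2.5 14.1]
slide [-0.0003, -0.0002, 0.0538] turn -0.02 | heading y -88.87 tilt [-0.0001, -0.0006] q [  -9.1   18.1  -14.1  106.8    5.3   55.8 -114.4] t 19.5 F [-0.5 -0.6 -3. ] pos [501.8 127.8 189.8] 0.2151333834907266
```

View pics/s7.png

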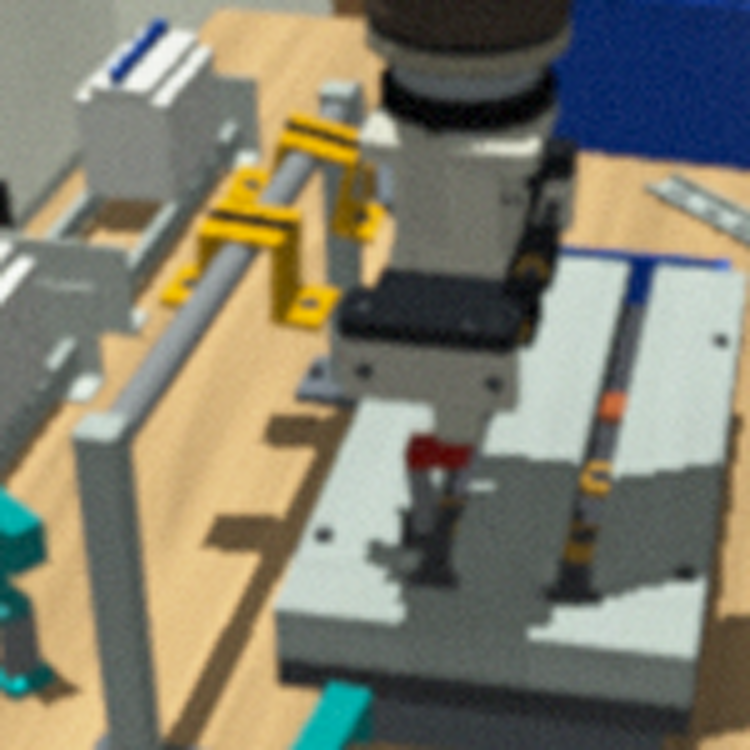

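Call:
step_arm:
  claw: [255, 255, 255, 255, 255, 255, 255, 255]
  slide:
    - [0, 0.0, 0.015]
    - [0, 0.0, 0.03]
    - [0, 0, 0.04]
    - [0, 0.0, 0.046]
    - [0, 0, 0.05]
    - [0, 0, 0.053]
    - [0, 0, 0.053]
    - [0, 0, 0.053]
  turn: [0, 0, 0, 0, 0, 0, 0, 0]

```text
time: 20.5
tool_pos: [503.6, 128.6, 140.2]
tool_rot: [[1.0, 0.02, 0.005], [0.02, -1.0, 0.001], [0.005, -0.001, -1.0]]
ft_force: [-8.2, -2.3, 30.5]
opening: 0.214
```

Call:
step_arm:
  claw: [255, 255, 255, 255, 255, 255]
  slide:
    - [0, 0, 0.001]
    - [-0.0005, 0, 0.002]
    - [-0.001, 0, 0.003]
    - [-0.0015, 0, 0.004]
    - [-0.002, 0, 0.0045]
    - [-0.002, 0, 0.0045]
  turn: [0, 0, 0, 0, 0, 0]

```text
time: 21.25
tool_pos: [504.2, 129.4, 139.8]
tool_rot: [[1.0, 0.02, 0.012], [0.02, -1.0, 0.002], [0.012, -0.002, -1.0]]
ft_force: [-9.8, -3.7, 38.5]
opening: 0.213
```

```bash
python3 -c "
from h import *
p,d,P=grab('side');head(p,P);crop(p,(140,290,180,330),5,'s8')
goto(498.4,128,132,91.15)"
```

```text
dz -47 7 x [ 2.9 14.1 34.2] y [-21.1 -17.2  -4.2]
dz -41 12 x [ 3.8 33.1 34.3] y [-19.1 -15.4  -0.5]
dz -35 38 x [-2.8 16.3 40.6] y [-19.5  -2.4  16.3]
dz -29 98 x [-3.8 32.1 43.6] y [-21.2  11.8  24.2]
dz -23 10 x [16.5 18.6 23.4] y [ 2.8 10.4 12.2]
dz -17 7 x [16.2 18.5 23.2] y [ 8.2 10.8 11.7]
dz -11 12 x [-4.1 19.2 25.9] y [-10.5   0.5  11.7]
slide [-0.0059, 0.0013, 0.0077] turn -0.01 | heading y -88.86 tilt [0.0118, 0.002] q [  -9.7   21.2  -13.8  110.5    6.8   48.4 -115.9] t 21.3 F [-9.3 -2.6 39.4] pos [504.2 129.4 139.8] 0.2146204339143694
```

View pics/s8.png

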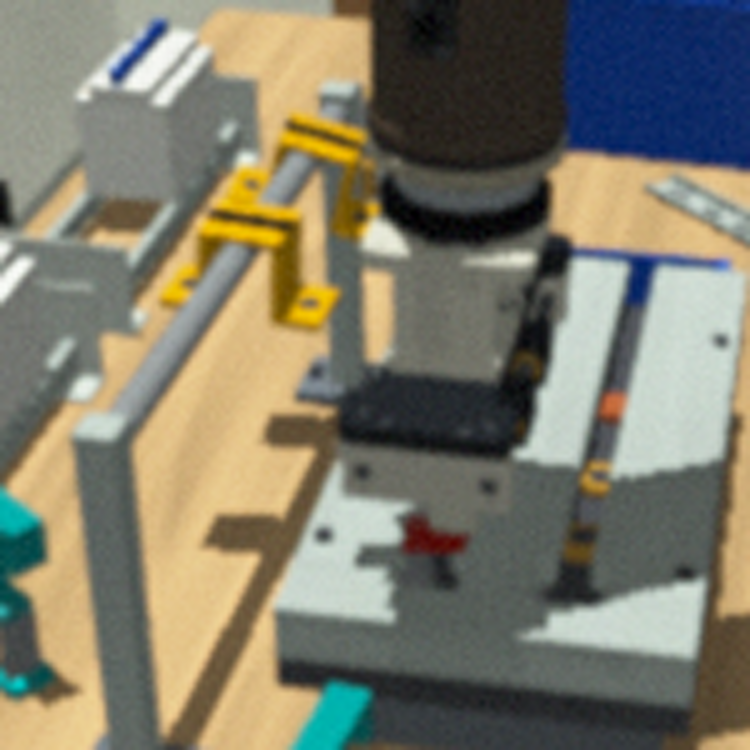

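Call:
step_arm:
  claw: [255, 255, 190, 180, 180, 180, 180]
  slide:
    - [0, 0, -0.0005]
    - [0, 0, -0.0005]
    - [0, 0, -0.0005]
    - [0, 0, -0.0005]
    - [0, 0, -0.0005]
    - [0, 0, -0.0005]
    - [0, 0, -0.0005]
  turn: [0, 0, 0, 0, 0, 0, 0]

```text
time: 22.18
tool_pos: [504.2, 129.4, 140.2]
tool_rot: [[1.0, 0.02, 0.012], [0.02, -1.0, 0.002], [0.012, -0.002, -1.0]]
ft_force: [0.7, 0.1, 0.1]
opening: 0.293
```

```bash
cat >> h.py <<'E'
def red(p,P):
    x,y,z=np.moveaxis(P,-1,0); s=np.array(env.get_state()['tool_pos']); H=hsv(p)
    m=((H[...,0]<6)|(H[...,0]>174))&(H[...,1]>120)&(abs(x-s[0])<60)&(abs(y-s[1])<40)
    q=P[m]; print("red n",len(q),"pct",np.percentile(q,[3,50,97],axis=0).tolist() if len(q) else '')
    for a in range(int(s[2])-24,int(s[2])+70,4):
        k=m&(z>=a)&(z<a+4)
        if k.sum()>2: print("z",a+2,k.sum(),"x",x[k].min()-s[0],x[k].max()-s[0],"y",y[k].min()-s[1],y[k].max()-s[1])
E
python3 -c "
from h import *
p,d,P=grab('side');head(p,P);red(p,P);crop(p,(180,270,230,300),8,'s9')
goto(498.4,128,132,91.15)"
```

```text
dz -47 8 x [ 3.7 33.1 34.5] y [-20.4 -17.6 -12.6]
dz -41 14 x [ 2.7 13.7 33.9] y [-21.1 -18.2   1.2]
dz -35 57 x [-2.3 32.9 43.9] y [-16.5  10.2  23. ]
dz -29 75 x [-4.2 28.1 43.6] y [-21.1   9.2  23.8]
dz -23 9 x [15.7 18.8 23.6] y [ 4.9 10.1 12.1]
dz -17 7 x [16.3 18.2 23.6] y [ 9.3 11.7 12.9]
dz -11 14 x [-4.2 22.3 25.1] y [-8.5  5.8 12.1]
dz -5 6 x [16.9 20.  23.3] y [-2.8  1.   5.9]
red n 41 pct [[495.1871076497773, 130.56354125240273, 125.96586353933642], [512.9981135191623, 139.85672405956757, 131.3595896881883], [525.9795767466474, 161.13194604558507, 315.7225408240824]]
z 126 7 x 1.4960794790349041 18.64969149588177 y 9.639835047329285 11.599858052034534
z 130 21 x -3.5572756276112614 22.013485488753815 y -5.257836523511145 12.7741636207476
z 134 9 x -3.58675922726394 17.18011676321902 y 5.056081667540894 12.206318504944221
slide [-0.0059, 0.0013, 0.0082] turn -0.02 | heading y -88.87 tilt [0.0118, 0.0021] q [  -9.7   21.2  -13.8  110.4    6.8   48.5 -115.9] t 22.225 F [-0.4 -1.1  0.1] pos [504.2 129.4 140.2] 0.29279427840332933
```

Call:
step_arm:
  claw: [180, 180, 180, 180, 220, 255, 255, 255]
  slide:
    - [-0.001, 0, 0.002]
    - [-0.0015, 0, 0.004]
    - [-0.0015, 0, 0.006]
    - [-0.0015, 0, 0.006]
    - [-0.0015, 0, 0.006]
    - [-0.0015, 0, 0.006]
    - [-0.0015, 0, 0.006]
    - [-0.0015, 0, 0.006]
  turn: [0, 0, 0, 0, 0, 0, 0, 0]

```text
time: 23.22
tool_pos: [502.8, 129.4, 134.2]
tool_rot: [[1.0, 0.02, 0.012], [0.02, -1.0, 0.002], [0.012, -0.002, -1.0]]
ft_force: [-0.2, -0.4, -0.8]
opening: 0.212
```

```bash
python3 -c "
from h import *
p,d,P=grab('side');head(p,P);red(p,P)
goto(498.4,128,132,91.15)"
```

```text
dz -47 4 x [33.4 34.7 35.9] y [-22.9 -19.  -14.3]
dz -41 10 x [ 4.9 31.2 35.4] y [-20.6 -18.2  -6.6]
dz -35 16 x [ 3.6 31.8 35.5] y [-20.5 -17.5  -0.9]
dz -29 46 x [-4.  34.7 42.3] y [-19.7   7.7  23.5]
dz -23 82 x [-2.7 29.8 43.7] y [-21.7  11.7  24.1]
dz -17 10 x [12.2 16.2 19.8] y [ 9.5 11.5 12.3]
dz -11 6 x [-0.2 13.8 18.8] y [ 9.2 11.6 12.7]
dz -5 7 x [14.4 18.8 19.9] y [-5.5  2.4 12.8]
red n 38 pct [[495.6759823823277, 135.2622278306257, 124.24866972271533], [509.30882418918804, 139.90275290555377, 128.79710599750894], [521.6711969518225, 143.16200719719478, 132.92509703995077]]
z 124 9 x -6.919783188829285 9.888513101848957 y 8.849656792990288 12.242923225944025
z 128 17 x -7.161724763844404 19.701576708731523 y 8.167605012864385 13.158933900220575
z 132 11 x -6.689600255909397 19.100674926687475 y 2.805373598366316 13.89987902202671
slide [-0.0045, 0.0013, 0.0022] turn -0.02 | heading y -88.87 tilt [0.0119, 0.0021] q [  -9.8   21.5  -13.7  111.     7.    47.6 -116.1] t 23.275 F [ 0.3  0.9 -1.4] pos [502.8 129.3 134.3] 0.2185453375533319
```

Call:
step_arm:
  claw: [255, 255, 255, 255, 255, 255, 255, 255]
  slide:
    - [0.0005, 0, -0.001]
    - [0.0005, 0.006, -0.001]
    - [0.0005, 0.014, -0.001]
    - [0.0005, 0.022, -0.001]
    - [0.0005, 0.03, -0.001]
    - [0.0005, 0.038, -0.001]
    - [0.0005, 0.046, -0.001]
    - [0.0005, 0.05, -0.001]
  turn: [0, 0, 0, 0, 0, 0, 0, 0]

```text
time: 24.28
tool_pos: [504.3, 78.7, 135.1]
tool_rot: [[1.0, 0.019, 0.012], [0.019, -1.0, 0.002], [0.012, -0.002, -1.0]]
ft_force: [-1.0, 0.2, -3.3]
opening: 0.211
```

```bash
python3 -c "
from h import *
p,d,P=grab('side');head(p,P);red(p,P)
goto(498.4,128,132,91.15)"
```

```text
dz -47 22 x [12.1 17.9 25.8] y [-9.3 11.6 15. ]
dz -41 17 x [12.6 19.7 25.7] y [-7.5  9.4 20.6]
dz -35 12 x [12.6 19.2 25.9] y [-4.9 10.1 16.6]
dz -29 86 x [ 0.4 27.7 42.5] y [-20.2   5.3  20.9]
dz -23 64 x [-3.2 28.3 43.6] y [-15.9   6.7  24. ]
dz -17 7 x [12.3 16.5 19.7] y [ 8.1 10.1 14.2]
dz -11 13 x [-2.  14.  19.9] y [ 9.1 10.5 13. ]
dz -5 14 x [12.7 17.1 19.7] y [-2.6  7.8 11.6]
red n 24 pct [[495.90783348578736, 86.11383285131492, 124.39779168276377], [507.2832740078395, 89.16394577093445, 129.93208458996372], [517.5582524661831, 97.9948758742895, 187.3836479718313]]
z 125 6 x -7.969806893888517 11.858985636239368 y 7.962261555898962 11.501478329873962
z 129 11 x -8.476186965309239 11.764649856764095 y 7.473324889697082 14.126021736392758
z 133 6 x -8.37399712913384 9.682162568790545 y 9.480118398465024 12.006438094861764
slide [-0.005, -0.0498, 0.0031] turn -0.07 | heading y -88.92 tilt [0.0118, 0.0017] q [  -4.7   20.7  -13.1  112.1    6.4   47.2 -110.2] t 24.325 F [-0.4 -0.7 -3.1] pos [504.3  78.3 135.1] 0.21698862087887336
```

Call:
step_arm:
  claw: [255, 255, 255, 255, 255, 255, 255, 255, 255, 255, 255, 255, 255, 255, 255, 255]
  slide:
    - [0.001, 0.01, 0]
    - [0.001, 0.02, 0]
    - [0.001, 0.03, 0]
    - [0.001, 0.04, 0]
    - [0.001, 0.05, 0]
    - [0.001, 0.06, 0]
    - [0.001, 0.07, 0]
    - [0.001, 0.08, 0]
    - [0.001, 0.09, 0]
    - [0.001, 0.1, 0]
    - [0.001, 0.11, 0]
    - [0.001, 0.12, 0]
    - [0.001, 0.13, 0]
    - [0.001, 0.14, 0]
    - [0.001, 0.15, 0]
    - [0.001, 0.15, 0]
  turn: [0, 0, 0, 0, 0, 0, 0, 0, 0, 0, 0, 0, 0, 0, 0, 0]

```text
time: 26.32
tool_pos: [508.1, -72.7, 134.9]
tool_rot: [[1.0, 0.017, 0.012], [0.017, -1.0, 0.001], [0.012, -0.001, -1.0]]
ft_force: [0.4, 0.1, -2.8]
opening: 0.218
```

```bash
python3 -c "
from h import *
p,d,P=grab('side');head(p,P);red(p,P);crop(p,(150,260,210,330),6,'s10')
goto(504.3+3.2,-222,135.1,91.15)"
```

```text
dz -47 16 x [13.2 18.2 25.3] y [-20.2  10.2  15.4]
dz -41 12 x [12.2 18.3 24.9] y [ 1.   9.5 15.8]
dz -35 10 x [12.3 17.  24.6] y [ 1.7  8.8 15.9]
dz -29 65 x [-3.2 29.4 43.7] y [-22.2   3.   17.6]
dz -23 44 x [-2.4 21.7 41.8] y [-15.8   5.5  23.3]
dz -17 4 x [12.4 15.3 19.6] y [ 6.  10.  12.1]
dz -11 7 x [ 0.9 13.9 16.6] y [ 6.  11.2 13.6]
dz -5 7 x [13.5 16.9 19.7] y [-8.6 -3.2  2.4]
red n 27 pct [[499.72750214123, -65.40941783165461, 124.0337633961528], [513.5711198856834, -62.543939669090264, 128.73157297659736], [525.4273981642989, -55.417191560863664, 171.89704882328132]]
z 128 14 x -8.297681174847753 17.385969916648833 y 7.006037424830083 12.053174032520928
z 132 9 x -8.62363312338124 17.31486158702694 y 6.659303760550188 11.367460091825365
slide [-0.0033, 0.15, -0.0005] turn -0.12 | heading y -88.97 tilt [0.0118, 0.0017] q [ 10.6  20.7 -10.7 111.9   5.   47.1 -91.8] t 26.375 F [ 0.6  0.  -3. ] pos [508.1 -72.  134.9] 0.21746950385450828
```

Call:
step_arm:
  claw: [255, 255, 255, 255, 255, 255, 255, 255, 255, 255, 255, 255, 255, 255, 255, 255, 255]
  slide:
    - [0, 0.01, 0]
    - [0, 0.02, 0]
    - [0, 0.03, 0]
    - [0, 0.04, 0]
    - [0, 0.05, 0]
    - [0, 0.06, 0]
    - [0, 0.07, 0]
    - [0, 0.08, 0]
    - [0, 0.09, 0]
    - [0, 0.1, 0]
    - [0, 0.11, 0]
    - [0, 0.12, 0]
    - [0, 0.13, 0]
    - [0, 0.14, 0]
    - [0, 0.15, 0]
    - [0, 0.16, 0]
    - [0, 0.162, 0]
  turn: [0, 0, 0, 0, 0, 0, 0, 0, 0, 0, 0, 0, 0, 0, 0, 0, 0]

```text
time: 28.5
tool_pos: [510.9, -235.0, 134.6]
tool_rot: [[1.0, 0.017, 0.012], [0.017, -1.0, 0.001], [0.012, -0.001, -1.0]]
ft_force: [0.0, -0.6, -3.0]
opening: 0.214
```

```bash
cat >> h.py <<'E'
def scrap(p,f=None):
    "warm coloured (brass/copper) pixels seen inside slots and bin, top view"
    H=hsv(p); m=((H[...,0]<32)&(H[...,1]>90)).astype(np.uint8); B=m*0; c0=np.array([488.5,-5.2]);R=np.array([[.9998,-.02],[.02,.9998]])
    for (x0,x1,y0,y1,z) in((-45,-25,-200,150,88),(25,45,-200,150,88),(-80,85,-330,-204,20)):
        q=np.array([proj('top',(*(c0+R@np.array(a)),z)) for a in((x0,y0),(x1,y0),(x1,y1),(x0,y1))]); cv2.fillPoly(B,[q.round().astype(int)],1)
    n,L,S,C=cv2.connectedComponentsWithStats(m*B)
    for i in range(1,n):
        if S[i,4]>2:
            w=ray('top',*C[i],84)[:2]; print('warm',S[i,4],C[i],'plate xy',R.T@(w-c0),'HSV',H[L==i].mean(0))
E
python3 -c "
from h import *
p,d,P=grab('side');head(p,P);crop(p,(150,260,210,330),6,'s11')
p,d,P=grab('top','t5');scrap(p)
p=cv2.imread('pics/top0.png')[:,:,::-1];scrap(p)
goto(504.3+3.2,-222,135.1,91.15)"
```

```text
dz -47 12 x [12.8 20.6 25.9] y [-1.6 11.  14.6]
dz -41 5 x [12.4 12.7 18.6] y [-7.5  9.9 12.2]
dz -35 7 x [12.5 15.5 19.5] y [-3.  10.  13.8]
dz -29 6 x [12.3 14.7 18.6] y [-0.7 11.1 13. ]
dz -23 7 x [11.7 16.  20.1] y [ 0.1  9.8 14.4]
dz -17 4 x [12.2 14.5 16.7] y [-0.2 10.2 13.8]
dz -11 12 x [-2.3  9.  16.6] y [ 8.   8.9 14. ]
dz -5 10 x [ 6.2 16.1 19. ] y [-7.1  5.7 11.1]
warm 22 [277.3 224.2] plate xy [-32.7   4.8] HSV [ 20.2 108.8 178.5]
warm 30 [298.7 223.5] plate xy [-33.8 -69.4] HSV [  9.4 122.4 196.2]
warm 11 [257.1 225.4] plate xy [-33.6  74.6] HSV [ 18.7 102.9 171.4]
warm 7 [262.4 225.3] plate xy [-34.2  56.2] HSV [ 19.1 107.3 170.4]
warm 85 [312.  203.5] plate xy [  33.7 -119.1] HSV [ 20.  154.1 178.2]
warm 74 [285.  204.5] plate xy [ 34.5 -25.2] HSV [ 20.  155.2 182.1]
warm 8 [258.9 205.1] plate xy [36.5 65.6] HSV [ 18.  104.1 153.6]
warm 6 [264.5 205. ] plate xy [36.1 46.1] HSV [ 18.7 101.8 149. ]
warm 94 [281.5 224.5] plate xy [-34.6  -9.6] HSV [ 20.1 155.3 187.4]
warm 82 [316.8 222.7] plate xy [ -34.1 -131.8] HSV [ 19.9 159.  182.6]
warm 30 [298.7 223.5] plate xy [-33.8 -69.4] HSV [  9.5 123.4 182.7]
warm 11 [257.1 225.4] plate xy [-33.6  74.6] HSV [ 18.8 104.8 158.8]
warm 7 [262.4 225.3] plate xy [-34.2  56.2] HSV [ 19.1 109.4 158. ]
slide [-0.0033, -0.0122, -0.0005] turn -0.14 | heading y -88.99 tilt [0.0116, 0.0019] q [ 25.4  24.6  -8.2 105.4   4.   49.7 -73.6] t 28.6 F [ 0.   0.1 -3. ] pos [ 511.  -234.1  134.6] 0.21558968588751523
```

View pics/s11.png

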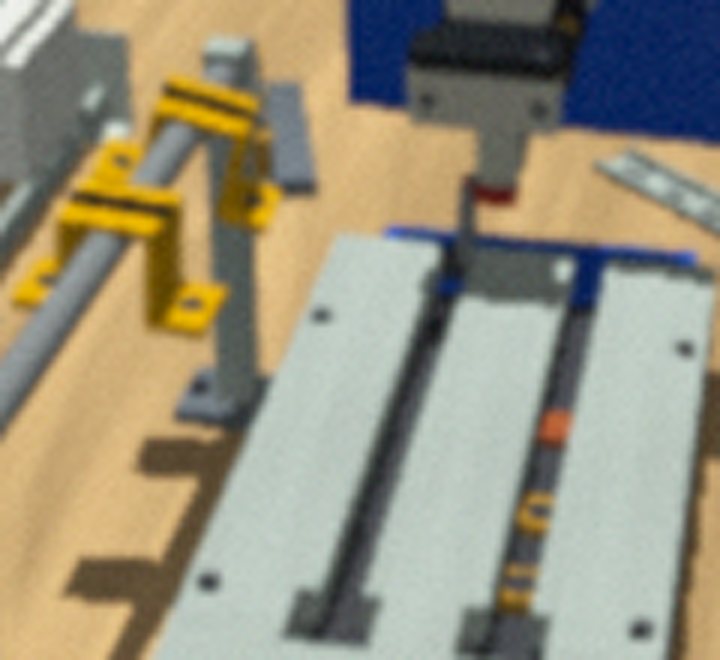

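Call:
step_arm:
  claw: [255, 255, 255, 255, 255, 255, 255]
  slide:
    - [0, 0, -0.005]
    - [0, 0, -0.015]
    - [0, 0, -0.028]
    - [0, 0, -0.041]
    - [0, 0, -0.054]
    - [0, 0, -0.06]
    - [0, 0, -0.06]
  turn: [0, 0, 0, 0, 0, 0, 0]

```text
time: 29.48
tool_pos: [510.5, -234.3, 195.0]
tool_rot: [[1.0, 0.018, 0.012], [0.018, -1.0, 0.002], [0.012, -0.001, -1.0]]
ft_force: [-0.2, -0.3, -3.8]
opening: 0.216
```

```bash
python3 -c "
from h import *
p,d,P=grab('side');head(p,P)
p,d,P=grab('top','t6');scrap(p)
goto(434.6,127,194.6,91.15)"
```

```text
dz -47 23 x [ 6.8 17.8 28.1] y [-11.9   4.2  15.5]
dz -41 7 x [11.9 14.7 18.5] y [ 7.3 10.  11.9]
dz -35 6 x [12.7 14.8 18.5] y [ 4.4  8.9 12.1]
dz -29 4 x [13.  15.3 18.5] y [ 6.2  7.3 10.2]
dz -17 7 x [11.8 14.6 18.5] y [ 8.4 12.3 14.5]
dz -11 9 x [-0.7 12.6 18.6] y [ 7.2 10.6 12.1]
dz -5 9 x [ 5.6 17.2 19.2] y [-5.2  9.1 14.7]
warm 22 [277.3 224.2] plate xy [-32.7   4.8] HSV [ 20.  108.6 179. ]
warm 30 [298.7 223.5] plate xy [-33.8 -69.4] HSV [  9.3 122.3 196.9]
warm 10 [257.  225.5] plate xy [-34.   74.9] HSV [ 18.7 104.2 173.2]
warm 7 [262.4 225.3] plate xy [-34.2  56.2] HSV [ 19.1 107.4 170.7]
slide [-0.069, -0.3624, -0.0005] turn -0.14 | heading y -88.99 tilt [0.0111, 0.0021] q [ 25.7  20.9  -8.3 101.6   3.2  57.3 -72.8] t 29.575 F [-0.6 -0.9 -2.3] pos [ 510.  -234.1  194.2] 0.21182484916775485
```

Call:
step_arm:
  claw: [255, 255, 255, 255, 255, 255, 255, 255, 255, 255, 255, 255, 255, 255, 255, 255]
  slide:
    - [-0.003, -0.015, 0]
    - [-0.008, -0.04, 0]
    - [-0.014, -0.07, 0]
    - [-0.02, -0.1, 0]
    - [-0.026, -0.13, 0]
    - [-0.032, -0.16, 0]
    - [-0.038, -0.19, 0]
    - [-0.044, -0.22, 0]
    - [-0.05, -0.25, 0]
    - [-0.055, -0.28, 0]
    - [-0.06, -0.31, 0]
    - [-0.064, -0.335, 0]
    - [-0.067, -0.352, 0]
    - [-0.069, -0.36, 0]
    - [-0.069, -0.3624, 0]
    - [-0.069, -0.3624, 0]
  turn: [0, 0, 0, 0, 0, 0, 0, 0, 0, 0, 0, 0, 0, 0, 0, 0]

```text
time: 31.58
tool_pos: [434.6, 126.5, 194.0]
tool_rot: [[1.0, 0.017, 0.011], [0.017, -1.0, 0.002], [0.011, -0.002, -1.0]]
ft_force: [-0.5, -0.2, -2.7]
opening: 0.215
```

```bash
python3 -c "
from h import *
p,d,P=grab('side');head(p,P)
goto(434.6,127,137,91.15)"
```

```text
dz -47 60 x [ 6.4 18.2 27.9] y [-10.7   6.3  16.1]
dz -41 8 x [12.9 15.3 19. ] y [ 2.5  9.5 11.2]
dz -35 7 x [12.8 14.  18.2] y [ 4.9 11.7 13.2]
dz -29 7 x [13.2 16.3 19. ] y [ 7.8 12.4 13.7]
dz -23 10 x [12.6 15.8 19.2] y [ 8.2 10.7 12.1]
dz -17 7 x [13.1 17.  19.3] y [ 9.2 11.8 13. ]
dz -11 14 x [ 3.  12.6 19.5] y [ 7.9 10.9 13.5]
dz -5 8 x [12.6 19.1 20.2] y [-6.9  0.8 11.1]
slide [-0.0007, -0.0006, 0.057] turn -0.19 | heading y -89.04 tilt [0.011, 0.0017] q [  -5.6   12.1  -20.4  114.8    5.4   53.4 -117.8] t 31.625 F [-0.5  0.4 -2.7] pos [434.7 126.3 194.1] 0.21663982498020856
```

Call:
step_arm:
  claw: [255, 255, 255, 255, 255, 255, 255, 255, 255]
  slide:
    - [0, 0.0, 0.012]
    - [0, 0.0, 0.024]
    - [0, 0, 0.036]
    - [0, 0.0, 0.046]
    - [0, 0, 0.053]
    - [0, 0, 0.057]
    - [0, 0, 0.059]
    - [0, 0, 0.059]
    - [0, 0, 0.059]
  turn: [0, 0, 0, 0, 0, 0, 0, 0, 0]

```text
time: 32.75
tool_pos: [435.5, 126.5, 135.3]
tool_rot: [[1.0, 0.017, 0.011], [0.017, -1.0, 0.002], [0.011, -0.002, -1.0]]
ft_force: [0.2, 0.6, -3.4]
opening: 0.216
```

```bash
python3 -c "
from h import *
p,d,P=grab('side');head(p,P)
goto(434.6,127,135,91.15)"
```

```text
dz -47 8 x [ 4.2 28.9 33.1] y [-19.2 -15.6  -9.3]
dz -41 12 x [ 2.4 19.4 33. ] y [-18.9 -16.9   1.1]
dz -35 17 x [-1.3 26.1 33.1] y [-18.2 -16.6   1.9]
dz -29 75 x [ 2.  31.8 43.8] y [-21.   10.7  23.4]
dz -23 48 x [-3.8 34.6 43.1] y [-22.4   7.8  23.5]
dz -17 7 x [12.3 17.2 19.5] y [ 9.2 10.4 11.1]
dz -11 11 x [-3.1 14.5 19.7] y [ 8.7 10.5 13.1]
dz -5 19 x [12.2 15.8 20.1] y [-8.7  7.1 11.3]
slide [-0.0009, -0.0005, 0.0003] turn -0.19 | heading y -89.04 tilt [0.0114, 0.0018] q [  -6.8   16.6  -19.7  119.     8.1   45.  -120.5] t 32.8 F [-0.9  0.  -2.9] pos [435.5 126.5 135.3] 0.21486752105073517
```

Call:
step_arm:
  claw: [255, 255, 255, 255, 255, 255, 255, 255, 255, 255, 255, 255, 255, 255, 255, 255, 255, 255, 255, 255]
  slide:
    - [-0.0005, 0.005, 0]
    - [-0.0005, 0.012, 0]
    - [-0.0005, 0.02, 0]
    - [-0.0005, 0.03, 0]
    - [-0.0005, 0.04, 0]
    - [-0.0005, 0.05, 0]
    - [-0.0005, 0.06, 0]
    - [-0.0005, 0.07, 0]
    - [-0.0005, 0.08, 0]
    - [-0.0005, 0.09, 0]
    - [-0.0005, 0.1, 0]
    - [0, 0.11, 0]
    - [0, 0.12, 0]
    - [0, 0.13, 0]
    - [0, 0.14, 0]
    - [0, 0.15, 0]
    - [0, 0.16, 0]
    - [0, 0.17, 0]
    - [0, 0.18, 0]
    - [0, 0.185, 0]
  turn: [0, 0, 0, 0, 0, 0, 0, 0, 0, 0, 0, 0, 0, 0, 0, 0, 0, 0, 0, 0]

```text
time: 35.3
tool_pos: [438.6, -59.3, 135.0]
tool_rot: [[1.0, 0.016, 0.011], [0.016, -1.0, 0.002], [0.011, -0.002, -1.0]]
ft_force: [-0.5, 0.6, -2.5]
opening: 0.214
```

```bash
python3 -c "
from h import *
p,d,P=grab('side');head(p,P)
goto(441.6,-234,135,91.15)"
```

```text
dz -47 30 x [ 9.8 14.1 24.6] y [-21.6   4.3  17.2]
dz -41 6 x [15.1 18.1 24.4] y [-9.4 10.1 10.9]
dz -35 7 x [12.4 18.4 24. ] y [-3.9 11.2 11.8]
dz -29 59 x [-1.9 29.7 43.3] y [-21.8   5.1  22.8]
dz -23 56 x [-3.5 25.9 41.4] y [-23.8   6.4  23.6]
dz -17 6 x [13.3 15.8 18.7] y [ 9.4 12.  14.4]
dz -11 7 x [ 0.4 13.7 19. ] y [ 9.9 12.  13.7]
dz -5 6 x [12.3 16.4 19.4] y [-7.8  1.3 10.8]
slide [0.0003, 0.1744, -0.0003] turn -0.25 | heading y -89.1 tilt [0.0113, 0.0015] q [ 13.5  15.2 -15.1 120.6   5.5  44.1 -94.1] t 35.35 F [-0.5  0.3 -2.5] pos [438.5 -59.7 135. ] 0.22067601508213178
```

Call:
step_arm:
  claw: [255, 255, 255, 255, 255, 255, 255, 255, 255, 255, 255, 255, 255, 255, 255, 255, 255, 255, 255, 255]
  slide:
    - [0.0, 0.005, 0]
    - [0, 0.012, 0]
    - [0, 0.02, 0]
    - [0, 0.03, 0]
    - [0, 0.04, 0]
    - [0, 0.05, 0]
    - [0, 0.06, 0]
    - [0, 0.07, 0]
    - [0, 0.08, 0]
    - [0, 0.09, 0]
    - [0, 0.1, 0]
    - [0, 0.11, 0]
    - [0, 0.12, 0]
    - [0, 0.13, 0]
    - [0, 0.14, 0]
    - [0, 0.15, 0]
    - [0, 0.16, 0]
    - [0, 0.17, 0]
    - [0, 0.175, 0]
    - [0, 0.175, 0]
  turn: [0, 0, 0, 0, 0, 0, 0, 0, 0, 0, 0, 0, 0, 0, 0, 0, 0, 0, 0, 0]

```text
time: 37.85
tool_pos: [441.3, -234.9, 134.7]
tool_rot: [[1.0, 0.015, 0.011], [0.015, -1.0, 0.002], [0.011, -0.001, -1.0]]
ft_force: [-0.2, 1.0, -2.5]
opening: 0.215
```

Call:
step_arm:
  claw: [255, 255, 255, 255, 255, 255, 255, 255, 255]
  slide:
    - [0, 0, -0.005]
    - [0, 0, -0.015]
    - [0, 0, -0.03]
    - [0, 0, -0.05]
    - [0, 0, -0.07]
    - [0, 0, -0.09]
    - [0, 0, -0.105]
    - [0, 0, -0.11]
    - [0, 0, -0.11]
  turn: [0, 0, 0, 0, 0, 0, 0, 0, 0]

```text
time: 38.98
tool_pos: [440.0, -235.1, 244.7]
tool_rot: [[1.0, 0.015, 0.011], [0.015, -1.0, 0.001], [0.011, -0.001, -1.0]]
ft_force: [0.4, 0.2, -2.6]
opening: 0.215
```

```bash
python3 -c "
from h import *
p,d,P=grab('side');head(p,P)
p,d,P=grab('top','t7');scrap(p);crop(p,(130,260,215,375),5,'t7c')
goto(560,100,245,89.2)"
```

```text
dz -47 27 x [ 6.6 17.8 27.2] y [-10.4   7.8  17.7]
dz -41 4 x [13.3 17.  18.7] y [ 7.8 10.  12. ]
dz -35 8 x [12.8 16.2 19.3] y [ 7.5 10.4 11.3]
dz -29 4 x [13.  14.5 18.6] y [12.  13.2 13.6]
dz -23 6 x [13.6 16.4 19.5] y [ 9.6 11.7 13.5]
dz -17 5 x [12.4 16.6 20.2] y [ 0.9  8.6 13.2]
dz -11 10 x [-2.5  9.8 16.9] y [ 7.5 10.6 13.2]
dz -5 6 x [13.2 16.9 19.7] y [-8.7 -0.4 12.9]
warm 22 [342.1 204.1] plate xy [  26.7 -223.2] HSV [ 18.2 137.1 206.9]
slide [0.1255, -0.3331, 0.0009] turn 1.67 | heading y -89.13 tilt [0.0102, 0.002] q [ 31.2  12.7 -10.8 105.6   2.3  61.5 -69.6] t 39.075 F [ 1.2  0.4 -2.7] pos [ 439.6 -235.   244. ] 0.21689756283010903
```

View pics/t7c.png

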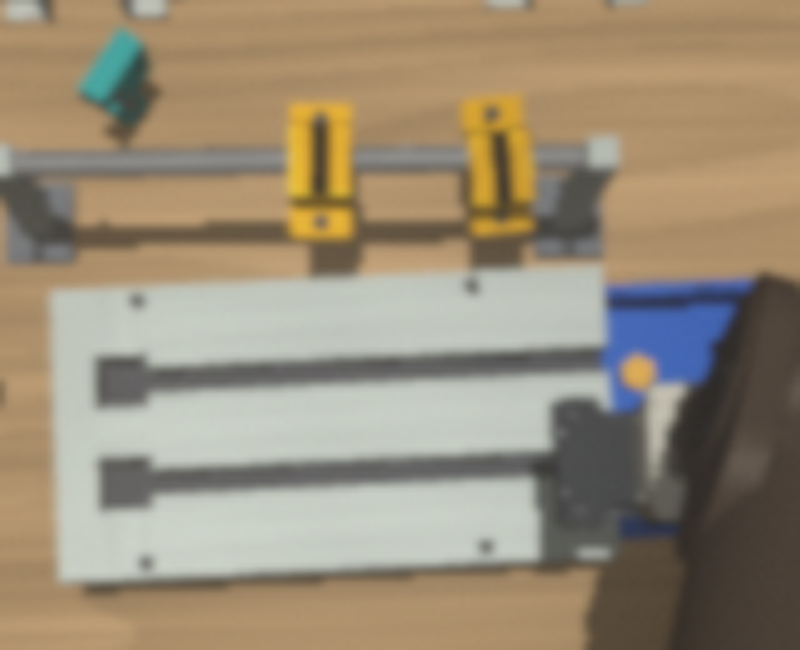

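```bash
python3 -c "
from h import *
goto(540,119,205,89.2)
p=cv2.imread('pics/top0.png')[:,:,::-1]"
```

```text
slide [0.1053, -0.3524, 0.0407] turn 1.67 | heading y -89.13 tilt [0.0102, 0.002] q [ 31.2  12.7 -10.8 105.6   2.3  61.5 -69.6] t 39.075 F [ 1.2  0.4 -2.7] pos [ 439.6 -235.   244. ] 0.21689756283010903
```

Call:
step_arm:
  claw: [255, 255, 255, 255, 255, 255, 255, 255, 255, 255, 255, 255, 255, 255, 255, 255, 255, 255]
  slide:
    - [0.002, -0.012, 0]
    - [0.008, -0.035, 0]
    - [0.016, -0.065, 0]
    - [0.025, -0.095, 0]
    - [0.034, -0.125, 0]
    - [0.043, -0.155, 0]
    - [0.052, -0.185, 0]
    - [0.061, -0.215, 0]
    - [0.07, -0.245, 0]
    - [0.08, -0.275, 0]
    - [0.09, -0.305, 0]
    - [0.098, -0.33, 0.005]
    - [0.103, -0.345, 0.015]
    - [0.1053, -0.352, 0.025]
    - [0.1053, -0.3524, 0.035]
    - [0.1053, -0.3524, 0.0407]
    - [0.1053, -0.3524, 0.0407]
    - [0.1053, -0.3524, 0.0407]
  turn: [0, 0, 0, 0, 0, 0, 0.4, 0.8, 1.2, 1.67, 1.67, 1.67, 1.67, 1.67, 1.67, 1.67, 1.67, 1.67]

```text
time: 41.32
tool_pos: [540.2, 118.6, 205.4]
tool_rot: [[1.0, -0.015, 0.011], [-0.015, -1.0, 0.002], [0.011, -0.002, -1.0]]
ft_force: [-0.5, 0.2, -2.9]
opening: 0.219
```

```bash
python3 -c "
from h import *
p,d,P=grab('side');head(p,P);red(p,P)
p,d,P=grab('top','t8');scrap(p);saddles(p,P);red(p,P)
crop(p,(140,230,225,355),6,'t8c')
goto(627,119,186.5,89.2)"
```

```text
dz -47 47 x [ 5.8 13.3 27.9] y [-9.   4.6 14.1]
dz -41 12 x [13.  15.  18.8] y [-6.   9.9 11.3]
dz -35 10 x [12.6 13.8 18.7] y [-1.8  9.  12.1]
dz -29 11 x [12.1 16.  20.8] y [-3.6  8.3 10.4]
dz -23 11 x [12.5 14.1 20.8] y [-0.9  8.9 11.4]
dz -17 10 x [12.4 15.3 20.4] y [ 3.4 10.4 12.5]
dz -11 13 x [-2.6 13.  20.4] y [ 8.8 10.5 12.5]
dz -5 4 x [18.8 19.4 20.3] y [-5.3  0.   8.3]
red n 35 pct [[533.4791090417791, 123.49887597164305, 196.98252374090404], [547.829926652815, 128.54737206124048, 200.06697736741484], [558.7645987992724, 131.3530668477755, 203.15023005114722]]
z 199 20 x -6.745949547872442 20.70423806288136 y -0.7046523950223786 12.64486061088354
z 203 13 x -9.284807605297829 18.548483957421922 y 5.2715259211334455 12.581249950763493
warm 22 [342.1 204.1] plate xy [  26.7 -223.2] HSV [ 18.1 132.6 206.4]
warm 27 [339.8 222.8] plate xy [ -37.8 -211.2] HSV [ 17.7 120.7 146.7]
saddle rect c [ 662.4 -134.4] size [101.3  48.1] xaxis yaw 3.403345 web cloud [ 616.6 -130.7  158.7] 71
saddle rect c [663.  -10.8] size [47.5 97.5] xaxis yaw -1.5805663 web cloud [615.5  -8.4 166.1] 68
red n 0 pct 
slide [0.0865, -0.0013, 0.0199] turn -0.03 | heading y -90.83 tilt [0.011, 0.0021] q [  -1.8   20.8  -21.4  101.1    8.8   59.1 -117.2] t 41.425 F [-0.   0.3 -1.4] pos [540.2 118.9 205.5] 0.21428281129319907
```

Call:
step_arm:
  claw: [255, 255, 255, 255, 255, 255, 255, 255, 255, 255, 255, 255]
  slide:
    - [0, -0.001, 0.008]
    - [0, -0.001, 0.016]
    - [0, -0.001, 0.0195]
    - [0, -0.001, 0.0195]
    - [0.012, -0.001, 0.0195]
    - [0.027, -0.001, 0.0195]
    - [0.042, -0.001, 0.0195]
    - [0.057, -0.001, 0.0195]
    - [0.07, -0.001, 0.0195]
    - [0.08, -0.001, 0.0195]
    - [0.0865, -0.001, 0.0195]
    - [0.0865, -0.001, 0.0195]
  turn: [0, 0, 0, 0, 0, 0, 0, 0, 0, 0, 0, 0]

```text
time: 42.92
tool_pos: [627.1, 118.7, 186.8]
tool_rot: [[1.0, -0.015, 0.011], [-0.015, -1.0, 0.002], [0.011, -0.002, -1.0]]
ft_force: [-0.3, -0.4, -3.6]
opening: 0.214
```

```bash
python3 -c "
from h import *
p,d,P=grab('side');head(p,P);red(p,P);crop(p,(140,290,160,310),4,'s12')
goto(627,119,158.5,89.2)"
```

```text
dz -47 41 x [ 6.9 13.5 28.1] y [-9.5  7.  14.2]
dz -41 13 x [13.2 13.5 21.3] y [-5.8  8.8 12.2]
dz -35 12 x [12.6 14.5 19.7] y [-0.8  8.7 13. ]
dz -29 13 x [12.4 13.7 19.5] y [-6.3  9.4 11.8]
dz -23 12 x [13.  13.9 19.4] y [-5.2  8.9 11.4]
dz -17 10 x [12.2 14.5 19.2] y [ 5.2  9.5 11.6]
dz -11 10 x [-3.3  9.6 18.7] y [ 7.9 10.4 12. ]
dz -5 10 x [-1.1 16.9 19.8] y [ 4.5  9.2 12.6]
red n 44 pct [[615.9427527906806, 112.15029546594695, 177.54063502694342], [620.4040499107921, 127.79032667874873, 185.3920626716685], [642.4867885442351, 138.26229760696097, 323.03591805422235]]
z 176 3 x 6.510360301081278 14.399049212582895 y 7.9327756971418495 10.780038466573345
z 180 9 x -8.492360292350668 16.281039450485423 y 0.19237410507419384 11.843211927629412
z 184 11 x -9.055140256720051 12.620126289571544 y 1.2927740399528176 14.038296495873581
z 208 4 x -10.812489295151181 -9.259811554723 y -9.937393860659697 2.3538072294740715
slide [-0.0001, -0.0002, 0.0284] turn -0.02 | heading y -90.82 tilt [0.0106, 0.0021] q [  -2.5   29.2  -19.6   90.4   10.8   61.7 -115.6] t 42.975 F [-0.5 -0.3 -2.3] pos [626.8 118.7 186.9] 0.21363238298756695
```

View pics/s12.png

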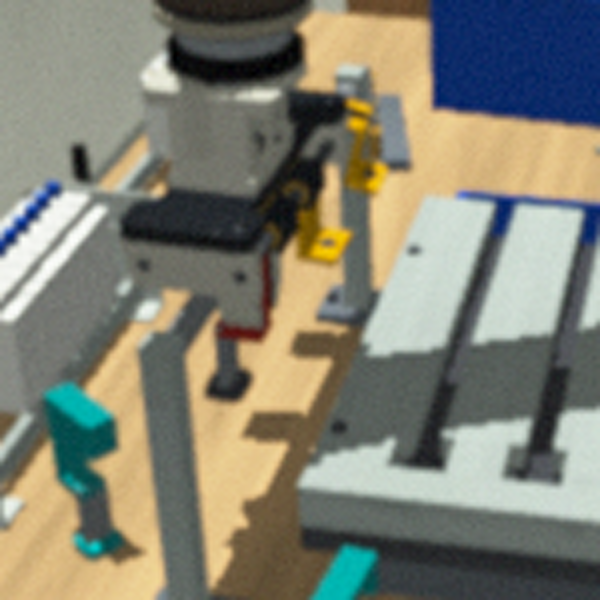

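Call:
step_arm:
  claw: [255, 255, 255, 255, 255, 255, 255]
  slide:
    - [0, 0, 0.006]
    - [0, 0, 0.012]
    - [0, 0, 0.018]
    - [0, 0, 0.022]
    - [0, 0, 0.025]
    - [0, 0, 0.026]
    - [0, 0, 0.026]
  turn: [0, 0, 0, 0, 0, 0, 0]

```text
time: 43.85
tool_pos: [627.1, 118.8, 160.9]
tool_rot: [[1.0, -0.014, 0.011], [-0.014, -1.0, 0.002], [0.011, -0.002, -1.0]]
ft_force: [0.4, -0.5, -2.7]
opening: 0.218
```

Call:
step_arm:
  claw: [255, 255, 255]
  slide:
    - [0, 0, 0.001]
    - [0, 0, 0.002]
    - [0, 0, 0.002]
  turn: [0, 0, 0]

```text
time: 44.22
tool_pos: [627.2, 118.8, 159.0]
tool_rot: [[1.0, -0.014, 0.011], [-0.014, -1.0, 0.002], [0.011, -0.002, -1.0]]
ft_force: [-0.4, 0.9, -2.2]
opening: 0.215
```

Call:
step_arm:
  claw: [255, 255, 255, 255]
  slide:
    - [0.0015, 0, 0.001]
    - [0.0015, 0, 0.002]
    - [0.0015, 0, 0.003]
    - [0.0015, 0, 0.003]
  turn: [0, 0, 0, 0]

```text
time: 44.72
tool_pos: [629.4, 119.3, 157.8]
tool_rot: [[1.0, -0.014, 0.013], [-0.014, -1.0, 0.003], [0.013, -0.003, -1.0]]
ft_force: [-4.4, -1.2, 10.0]
opening: 0.213
```

Call:
step_arm:
  claw: [255, 230, 190, 150, 130, 120, 120, 120, 120]
  slide:
    - [-0.001, 0, 0.0]
    - [-0.002, 0, 0]
    - [-0.002, 0, 0]
    - [-0.002, 0, 0]
    - [-0.002, 0, 0]
    - [-0.002, 0, 0]
    - [-0.002, 0, 0]
    - [-0.002, 0, 0]
    - [-0.002, 0, 0]
  turn: [0, 0, 0, 0, 0, 0, 0, 0, 0]

```text
time: 45.85
tool_pos: [627.4, 119.3, 157.8]
tool_rot: [[1.0, -0.014, 0.013], [-0.014, -1.0, 0.003], [0.013, -0.003, -1.0]]
ft_force: [0.2, -0.1, 0.4]
opening: 0.528
```

```bash
python3 -c "
from h import *
p,d,P=grab('side');head(p,P);red(p,P)
goto(540,119,158.5,89.2)"
```

```text
dz -47 29 x [27.7 32.1 37.4] y [-10.    6.9  12.7]
dz -41 8 x [32.9 35.  38.9] y [-3.3  8.2  9.8]
dz -35 8 x [32.3 34.4 38.3] y [-10.1   8.6  10. ]
dz -29 11 x [30.2 31.7 37.2] y [-5.1  8.4 10.7]
dz -23 10 x [28.6 31.8 36.9] y [-1.4  9.1 10.9]
dz -17 8 x [15.  29.5 33.8] y [ 5.2  9.7 10.8]
dz -11 14 x [ 8.3 24.1 33.7] y [ 7.7  9.7 10.8]
dz -5 7 x [22.7 27.2 31.9] y [ 5.8 10.8 11.6]
red n 6 pct [[622.2991515626247, 125.69369308229855, 153.39197481810234], [648.6274874844266, 139.35284811089446, 243.2683806462798], [658.1875930298545, 158.16935267846836, 333.6074131180651]]
z 155 3 x 28.281462376234117 31.184817310814424 y 6.4113040280363265 7.768015920057266
slide [-0.0874, 0.0015, -0.0019] turn -0.02 | heading y -90.82 tilt [0.0133, 0.0027] q [  -2.7   30.7  -19.3   92.3   11.6   58.2 -116.3] t 45.9 F [-0.  -0.1 -0.1] pos [627.4 119.3 157.8] 0.529710125366254
```

Call:
step_arm:
  claw: [120, 120, 120, 120, 120, 120, 120, 120, 120]
  slide:
    - [0, 0, -0.01]
    - [0, 0, -0.025]
    - [0, 0, -0.045]
    - [0, 0, -0.07]
    - [0, 0, -0.1]
    - [0, 0, -0.13]
    - [-0.03, 0, -0.15]
    - [-0.07, 0, -0.15]
    - [-0.12, 0, -0.15]
  turn: [0, 0, 0, 0, 0, 0, 0, 0, 0]

```text
time: 47.02
tool_pos: [504.8, 120.8, 307.5]
tool_rot: [[1.0, -0.014, 0.015], [-0.015, -1.0, 0.003], [0.015, -0.004, -1.0]]
ft_force: [-0.1, 0.6, 0.1]
opening: 0.531
```

Call:
step_arm:
  claw: [120, 120, 120, 120, 120, 120, 120, 120, 120, 120]
  slide:
    - [-0.05, 0, 0]
    - [-0.1, 0, 0]
    - [-0.12, 0, 0]
    - [-0.12, 0, 0]
    - [-0.12, 0, 0]
    - [-0.12, 0, 0]
    - [-0.12, 0, 0]
    - [-0.12, 0, 0]
    - [-0.12, 0, 0]
    - [-0.12, 0, 0]
  turn: [0, 0, 0, 0, 0, 0, 0, 0, 0, 0]

```text
time: 48.28
tool_pos: [384.9, 122.6, 305.7]
tool_rot: [[1.0, -0.014, 0.015], [-0.015, -1.0, 0.003], [0.015, -0.004, -1.0]]
ft_force: [0.6, -0.1, -0.2]
opening: 0.529
```

```bash
cat > chk.py <<'E'
from h import *
p,d,P=grab('side'); x,y,z=np.moveaxis(P,-1,0); H=hsv(p)
m=((H[...,0]<6)|(H[...,0]>174))&(H[...,1]>120)&(abs(x-650)<60)&(abs(y-119)<60)
print('red',m.sum(),np.percentile(P[m],[3,50,97],axis=0).tolist())
for a in range(145,225,6):
    k=m&(z>=a)&(z<a+6)
    if k.any(): print('red z',a+3,x[k].min(),x[k].max(),y[k].min(),y[k].max())
g=(abs(x-650)<60)&(abs(y-119)<30)&(z>85)&(z<148)&~m
for a in range(90,148,8):
    k=g&(z>=a)&(z<a+8)
    if k.sum()>3: print('shank z',a+4,np.percentile(x[k],[5,50,95]),k.sum())
crop(p,(130,290,160,340),4,'fs')
p,d,P=grab('top','ft'); saddles(p,P); scrap(p); crop(p,(140,250,225,380),5,'ft')
x,y,z=np.moveaxis(P,-1,0); H=hsv(p); Y=(H[...,0]>14)&(H[...,0]<34)&(H[...,1]>140)&(abs(x-650)<25)&(z>200)&(z<225)
for a,b in((-60,40),(-180,-60)):
    k=Y&(y>a)&(y<b); print('saddle web',k.sum(),np.mean(P[k],0),'slope deg',np.degrees(np.arctan(np.polyfit(x[k],z[k],1)[0])))
goto(500,0,300)
E
python3 chk.py
```

```text
red 245 [[617.2430774436293, 110.98587083242282, 150.37660757959887], [637.5837230467437, 127.75025823806232, 211.6401638524821], [664.7758255480152, 131.35214794708028, 220.00130795582362]]
red z 148 628.9493182051042 652.7856029803797 126.85194618275705 131.23169260303166
red z 154 626.6491637391242 652.8294876695497 112.67081262097906 132.29455343129598
red z 160 626.0355980608197 631.6728177826183 128.0961680291898 130.19900809924457
red z 166 623.7640323635823 631.4035302308298 127.32565359559305 129.85480073161352
red z 172 622.1432535790104 628.1146496924418 127.84872283709296 132.24124098395293
red z 178 621.4852194620578 627.7085241240026 125.06257731107542 132.39387809219056
red z 184 620.3845140978867 624.9506284354459 127.6129381388198 129.55889553374686
red z 190 619.4028560136915 624.7367402295724 127.91777067322505 131.94667433916948
red z 196 618.2730362446982 623.7801965213378 129.06120633525882 131.98172278820152
red z 202 616.8982783159879 665.7150050900283 86.42332547996091 130.98253419996934
red z 208 616.0291110473488 665.5247744690912 117.59854765738851 130.546
[... 399 characters left out ...]
0 [634.1 644.1 653.9] 6
saddle rect c [ 662.4 -134.4] size [101.3  48.1] xaxis yaw 3.403345 web cloud [ 616.8 -130.9  158.8] 69
saddle rect c [663.  -10.8] size [47.5 97.5] xaxis yaw -1.5805663 web cloud [616.   -8.5 165.5] 55
warm 22 [342.1 204.1] plate xy [  26.7 -223.2] HSV [ 18.  132.6 203.6]
warm 27 [339.8 222.8] plate xy [ -37.8 -211.2] HSV [ 17.7 120.4 144.7]
saddle web 142 [647.1 -11.7 213.3] slope deg 4.527262149553943
saddle web 122 [ 644.  -127.6  212.4] slope deg 13.605696573400538
slide [0.1169, 0.1209, 0.007] turn 0 | heading y -90.83 tilt [0.0153, 0.0035] q [  -0.5    1.2  -24.9  109.9    0.8   68.1 -116.6] t 48.375 F [ 0.4 -0.1  0.7] pos [384.8 122.6 305.7] 0.5278766809168167
```

View pics/fs.png

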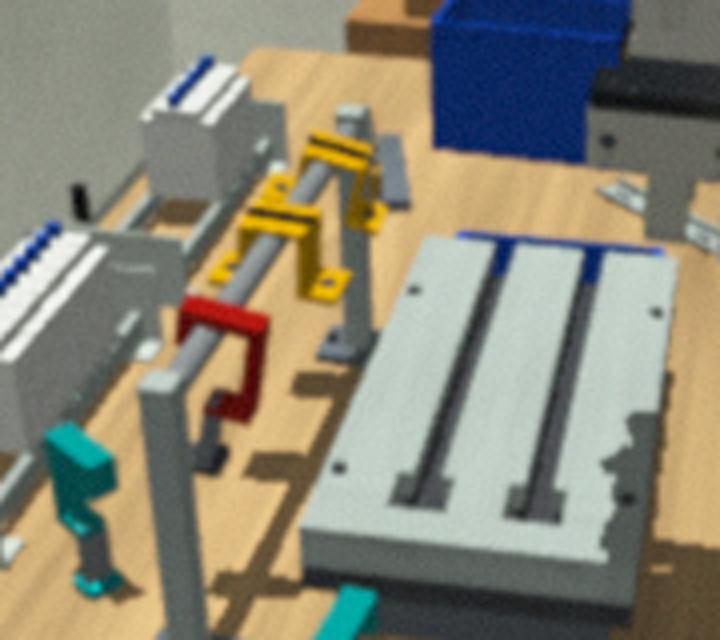

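```bash
python3 - <<'E'
from h import *
p,d,P=grab('top'); H=hsv(p).astype(int)
q=[(*ray('top',u,v,54)[:2],) for u,v in((336,190),(370,236))]; print(q)
def sym(h,s,v):
    if 95<h<130 and s>100: return 'b' if v>110 else 'B'
    if h<14 and s>80: return 'C'
    if h<34 and s>80: return 'Y'
    if s<60: return '.' if v>90 else '#'
    return '?'
for v in range(184,242): print(v,''.join(sym(*H[v,u]) for u in range(328,376)))
print(P[200:208,338:347,2].round(0)); print(P[218:230,336:346,2].round(0))
m=[(H[v,u]).tolist() for v,u in((204,342),(222,340),(223,341),(225,339))];print(m)
E
```

```text
[(np.float64(574.4466995044049), np.float64(-212.76642597211952)), (np.float64(408.00543210308126), np.float64(-325.1656444128711))]
184 ........?YYYYYYYYYYYYYYYYYYYYYYYYY????YYYYYYYYYY
185 ........?YYYY??????????.................YYYYYYYY
186 ............................???????????.?YYYYYYY
187 .........??????bbbbbbbbbbbbbbbbbbbbbbbb..YYYYYYY
188 ........?bbbbbbbbbbbbbbbbbbbbbbbbbbbbbb..YYYYYYY
189 ........?bbbbbbbbbbbbBBBBBBBBBBBBBBBBbb..YYYYYYY
190 .........?BBBBBBBBBBBBBBBbbbbbbbbbBBBbb?.YYYYYYY
191 .........bbbbbbbbbbbbbbbbbbbbbbbbbbBBbb?.YYYYYYY
192 ........?bbbbbbbbbbbbbbbbbbbbbbbbbbbBbb?.?YYYYYY
193 ........?bbbbbbbbbbbbbbbbbbbbbbbbbbbBbb?.?YYYYYY
194 ........?bbbbbbbbbbbbbbbbbbbbbbbbbbbBbb?.?YYYYYY
195 ........?bbbbbbbbbbbbbbbbbbbbbbbbbbbBbb?.?YYYYYY
196 ........?bbbbbbbbbbbbbbbbbbbbbbbbbbbBBb?.?YYYYYY
197 ........?bbbbbbbbbbbbbbbbbbbbbbbbbbbBBb?.?YYYYYY
198 ........?bbbbbbbbbbbbbbbbbbbbbbbbbbbBBb?.?YYYYYY
199 ........bbbbbbbbbbbbbbbbbbbbbbbbbbbbBBb?.?YYYYYY
200 .......bbbbbb?.?bbbbbbbbbbbbbbbbbbbbBBbb..YYYYYY
201 #####.?bbbbb..?..?bbbbbbbbbbbbbbbbbbBBbb..YYYYYY
202 .......bb
[... 2421 characters left out ...]
[106. 106.  10.   7.  -2.   4.  12.   1.   0.   3.]
 [110. 102.  18.  24.  17.  19.  13.  -1.   5.   6.]
 [ 80.   5.  26.  15.  19.  18.  20.  14.   2.   5.]
 [ 77.  14.  20.  22.  18.  19.  25.  19.  18.  12.]
 [ 79.  19.  25.  21.  23.  21.  20.  20.  -3.   6.]
 [ 78.  18.  24.  24.  28.  27.  24.  20.   2.   5.]
 [ 79.  19.  18.  31.  23.  25.  25.  24.  -0.   2.]
 [109. 108.  14.  16.  23.  16.  10.   5.   3.   6.]
 [104. 107.  11.  15.  15.  11.   2.  -0.   7.   7.]
 [113. 107.  13.  16.  19.  16.  -3.   0.   8.   6.]
 [112. 100. 112.   9.  17.  11.   6.   9.  -4.   6.]
 [102. 108. 104.  12.   5.   2.   0.   7.   4.   5.]]
[[19, 150, 216], [19, 139, 154], [18, 133, 148], [18, 110, 137]]
```

Call:
step_arm:
  claw: [120, 120, 120, 120, 120, 120, 120, 120, 120, 120, 120, 120]
  slide:
    - [0, 0, 0]
    - [0, 0, 0]
    - [0, 0, 0]
    - [0, 0, 0]
    - [0, 0, 0]
    - [0, 0, 0]
    - [0, 0, 0]
    - [0, 0, 0]
    - [0, 0, 0]
    - [0, 0, 0]
    - [0, 0, 0]
    - [0, 0, 0]
  turn: [0, 0, 0, 0, 0, 0, 0, 0, 0, 0, 0, 0]

```text
time: 49.92
tool_pos: [384.8, 122.6, 305.7]
tool_rot: [[1.0, -0.014, 0.015], [-0.014, -1.0, 0.003], [0.015, -0.004, -1.0]]
ft_force: [-0.0, -0.3, 0.1]
opening: 0.527
```

```bash
python3 chk.py | grep -v "saddle rect"
```

```text
red 247 [[617.7083077096225, 110.72767506940593, 150.97278455625815], [637.9019909517776, 127.20357223803194, 211.36080937235346], [665.3790673448862, 131.1126674755178, 219.9340646713244]]
red z 148 631.9323117631741 652.8144859157157 126.4992564139194 130.11012696317312
red z 154 626.0883957320837 651.7597595966703 113.65412897980923 130.9962650549097
red z 160 624.7734129531805 631.9394993675921 126.58763844194232 130.64092679061787
red z 166 622.7854034984293 631.1872803801982 128.85334090359618 131.25425782717855
red z 172 622.2635980684652 629.0016092458742 124.42930378484039 130.50524593076727
red z 178 622.6165480088638 625.9897622359603 127.079054333361 129.91773157224907
red z 184 620.5825460314786 625.0985746935553 126.99673070873916 130.62382884253293
red z 190 618.7387078686954 624.1501620149211 122.93709297949226 131.23598715635683
red z 196 618.125330693448 624.5712819780183 124.43874659332664 131.2845724837664
red z 202 616.1889621103651 666.593207055826 88.15570166140435 130.96661455404922
red z 208 615.2778460878603 666.2301205874564 93.26721950423519 131.6774870713
[... 188 characters left out ...]
1 651.6 661.8] 8
shank z 110 [648.4 654.8 668.6] 50
shank z 118 [654.1 655.  662.8] 17
shank z 126 [653.1 655.2 659.9] 13
shank z 134 [651.2 653.  659.2] 12
shank z 142 [627.3 650.1 656.4] 20
shank z 150 [628.4 640.  647.5] 6
warm 22 [342.1 204.1] plate xy [  26.7 -223.2] HSV [ 18.1 132.8 203.6]
warm 27 [339.8 222.8] plate xy [ -37.8 -211.2] HSV [ 17.8 120.4 144.6]
saddle web 148 [646.5 -12.  213.8] slope deg 4.337462027340089
saddle web 125 [ 643.4 -128.   212.8] slope deg 12.098537364642167
slide [0.1168, 0.1209, 0.0071] turn 0 | heading y -90.83 tilt [0.0154, 0.0034] q [  -0.5    1.2  -24.9  109.9    0.8   68.1 -116.6] t 50.025 F [ 0.  -0.4  0.5] pos [384.8 122.6 305.7] 0.5284737624497682
```

```bash
python3 -c "
from cell import env
print(env.finish_job())"
```

```text
the job is handed in; nothing more can be done
None
```

I hung both saddle clamps on the bar, pushed both slots clear with the cleaner and hung it back by its hook. I then handed the job in at about 50 s of the 208 s; no verdict was given.

**What the last checks showed:**
- **Scrap:** both slots look empty. Of the four pieces I saw at the start, one lies flat in the bin by slot 1's mouth. Below slot 0's mouth there is a pile about 20 mm high, the right height for that slot's three pieces. The copper slug and one brass piece were not seen separately, so I am inferring that they are in that pile.
- **Saddles:** both are astride the bar, tilted about 4° and 12°. One had been shifted about 40 mm along the bar after I hung it, but it is still between the posts.
- **Cleaner:** it is at rest, about 9 mm to the robot's side of the bar line and tilted about 10° (0.18 rad, limit 0.4).
- **Robot and other items:** the gripper is clear of everything. I planned no contact with the other bench items, but I did not re-measure them at the end.

**What went wrong on the way:** I lifted the cleaner too far when taking it off. Its cross-piece probably caught the underside of the bar, which made it slip and tilt in the grip. It then bottomed in the first pocket with about 38 N at the wrist, so I released it there, re-gripped it upright and carried on.

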